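Fetch the balm jar from behind the bottles

TASK

The low, wide jar at the back of the plywood caddy is hemmed in by three taller containers. Stand all three on the black side mat, leaving the jar where it is until they are cleared; then set the jar inside the round white dish, and only after that put each container back in the caddy on the very spot where it stood at the start. Keep everything upright and leave the pen machine that lies on the table alone.

Things in the scene. Friction and masses are not known exactly. Their poses are not given: they have to be found in the camera images.
- nozzle_bottle_center (a point): Round grey bottle with a white pointed nozzle, standing in the caddy. Body 40 mm in diameter, straight up to 88 mm, whole height 122 mm. The point is on its axis half-way up, 61 mm above its underside; z up. This and the other containers weigh 90 to 230 g.
- square_bottle_center (a point): Square white bottle with a small round black cap (26 mm in diameter), standing in the caddy. Body 38 x 38 mm, 80 mm high, whole height 102 mm. The point is on its axis 51 mm above its underside; x and y are square to its side faces, z up.
- canister_center (a point): Round bare-metal canister with a dark lid of the same width, standing in the caddy. Diameter 46 mm (lid 48 mm, from 86 mm up), height 104 mm. The point is on its axis 52 mm above its underside; z up.
- jar_center (a point): Low, wide white jar with a flat aluminium lid, standing at the middle of the back of the caddy with the three taller containers close round it (one in front, one on either side, in any order; gaps of about 5 to 20 mm). Diameter 56 mm (lid 55 mm, from 38 mm up), height 54 mm. The point is on its axis 27 mm above its underside; z up.
- caddy: Fixed plywood caddy: floor 190 x 210 mm (x, y), its top at z = 8 mm; back panel 70 mm high, inner face at x = +80 mm; side rims 18 mm high at y = +-101 mm. Origin at table height near the jar; the taller three stand within a few mm of (x, y) = (-62, 0), (0, 62), (0, -62) mm on round dark-brown marks. x points to the back panel, away from the robot; z up. Two small ink cups (18 mm high) in the front corners.
- mat: Black rubber side mat, fixed, flat on the table beside the caddy (left or right): 250 mm along its x, 130 mm along its y, 3 mm thick. The origin is the centre of its underside.
- dish: Shallow round white dish, fixed on the table on the other side of the caddy: outer diameter 92 mm, inner 82 mm, rim 8 mm high, inner floor 3 mm above the table. The origin is the centre of its underside.
- pen_center (a point): Dark pen machine lying on the table between robot and caddy, to be left alone: 124 mm long along its x, 29 mm thick. The point is at its middle, 14 mm above the table.
Things that resemble listed ones, but are neither listed nor needed, are in the scene too. Leave any yellow look-alike of the part that bears square_bottle_center alone. What is shaped like the part that bears jar_center but blue or green is not meant.

How it is judged:
By the outcome, as a careful person would: the job done as asked, in the order asked, and still so for the second after the job is handed in, with the robot touching nothing.
It also fails if it takes over 144 s, if anything falls off the work surface, if the arm or the gripper's body presses on something with over 40 N, if the wrist force passes 120 N, or if a joint passes its speed limit or range.

ROBOT

A 6-joint arm with a two-finger parallel gripper is mounted at the origin on the work surface. World frame = base frame: x ahead of the robot, y to its left, z up, the work surface at z = 0. Lengths are in mm, angles in rad, forces in N, time in s.
With the tool pointing down it reaches from about 300 to 1000 mm from the base axis. Payload 5.1 kg.
Tool frame: the origin (TCP) lies between the finger pads; the fingertips stand 8 mm ahead of it and the grasp point (between the pads) lies 11 mm behind it (bot.nose_length is the distance from the TCP to the fingertips, in mm); z points along the fingers, y is the direction in which the jaws open and shut (so a half turn about z gives the same grasp; the last joint's range is limited). The gripper opens to 95 mm and grips with 3 to 60 N. Pads are 20 mm wide; open, the fingers measure 119 mm over their backs; the gripper's body (75 mm by 180 mm) begins 59 mm behind the grasp point.
Start: joints at [-1.361, 0.124, 1.65, -0, 1.367, -0.083], TCP at [187.58, -622.333, 222.656] pointing down, gripper open.
Joint ranges: [-2.61, 2.61], [-1.02, 2.33], [0.03, 2.71], [-1.35, 4.49], [0.32, 2.68], [-2.91, 2.91]. Speed limits (rad/s): [2.57, 2.57, 3.14, 3.14, 3.14, 3.14].

INTERFACE

Orientations are given as a unit quaternion [x, y, z, w].
In Python, from bench import bot, grab_frame, get_calibration gives the robot as it stands. The module is installed in compiled form; this text tells all that it offers.
- The arm moves only by the tool send_rows, never from a script. Its argument "deltas" is a list of rows, each a list of 5 numbers: the shift along the tool's x, y, z in m, then the turn about the tool's z in degrees, then the finger opening in m, from 0 to 0.0951. A call has 1 to 5 rows; each row shifts and turns the commanded pose from where the row before left it, along the tool's axes as they then stand; what a row does not reach is not made up. A row lasts 1/8 s, in which the tool goes at most 62.5 mm and 10.7 degrees, less where a joint would pass 70% of its speed; a pose out of reach is approached as far as the arm can. A call is refused whole if a number of a shift passes 0.0625 or a number of a turn 10.7, either way. A call with a gripper value outside its range is refused whole. The fingers move at their own pace and stop on an object; "force" is the grip in N (left out, the last holds). Time passes only in rows, so rows that do not move let the fingers close. It gives the time, the measured TCP pose, the force and the opening at its end, in the units of the state.
- bot.observe(): the state, without advancing time (a new reading comes with each control period).
- grab_frame(name): name is "scene" or "top" or "wrist"; returns (picture, depth): 420x560x3 uint8, red, green, blue; 420x560 float32, mm along the optical axis (not along the pixel's ray), 0 where there is no reading.
- get_calibration(name): a dict with "mtx" (3x3 intrinsics, pixels), "world_from_camera" (4x4, takes a point from camera to world coordinates); the wrist camera has in their place "tool_from_camera" (4x4, takes a point from camera to tool coordinates, whose origin is the TCP and whose axes are the flange's). Camera axes: x right, y up, looking along -z (the intrinsics and any distortion apply to the point x, -y, -z); pixel columns grow to the right and rows downward; lengths in mm; the calibration is good to about 2 mm. A picture is of the moment at which its call begins: read the wrist's pose just before it. get_calibration takes no time and is no camera call.
- bot.finish_job(): hands the job in, once; it reports no verdict.
The state is a dict: "t": time; "joint_positions": joint angles; "joint_vel": joint speeds; "tau": joint torques, N m; "position": TCP position; "eef_rot": TCP orientation; "contact_force": force on the tool from outside, world axes, zero at the start; "torque": the same for the moment, N m; "grip_width": opening from 0.0 (shut) to 1.0 (fully open).
Only numpy, scipy, OpenCV 4.12 (cv2) and the standard library are available. Lean on these libraries where they do the work, as an engineer would, in place of code of your own. Each camera call takes 0.05 s, during which the arm holds its last target. There are 200 camera calls.

## Working session

There is one attempt and no reset: what is moved stays moved. The work goes in short steps, Python scripts to look and compute and a tool call to move; the robot and the scene stay as the last step left them, time stands still between calls to the robot, and variables do not carry over. Pictures are saved under pics/ and viewed, about 12 in all and at most 16, crops included, and the job is handed in when it is done.

Besides the shell and the picture viewer there is one more tool, called after "Request:" by a JSON object that holds its "op" and its "data", one argument or row to a line. send_rows: Moves the arm, as the interface text tells. Its arguments: {"type":"object","properties":{"deltas":{"type":"array"},"force":{"type":"number"}},"required":["deltas"]}

```bash
mkdir -p pics; ls; cat > h.py <<'E'
import numpy as np, cv2
from bench import bot, grab_frame, get_calibration
def snap(n, f):
    p,d=grab_frame(n); cv2.imwrite(f'pics/{f}.png',p[:,:,::-1]); np.save(f'pics/{f}.npy',d); return p,d
def w(n,d,pts,T=None):
    c=get_calibration(n); K=c['mtx']; T=c['world_from_camera'] if T is None else T
    o=[]
    for u,v in pts:
        z=np.median(d[v-1:v+2,u-1:u+2]); o.append((T@[ (u-K[0,2])/K[0,0]*z, -(v-K[1,2])/K[1,1]*z, -z,1])[:3])
    return np.round(o,1)
E
python3 - <<'E'
from h import *
for n in('scene','top'):
    snap(n,n+'0'); c=get_calibration(n); print({k:np.round(v,3).tolist() if hasattr(v,'shape') else v for k,v in c.items()})
print(bot.observe())
E
```

```text
pics
{'mtx': [[414.002, 0.0, 278.927], [0.0, 414.002, 210.262], [0.0, 0.0, 1.0]], 'world_from_camera': [[-0.264, -0.559, 0.786, 1104.384], [0.964, -0.166, 0.206, 171.907], [0.016, 0.813, 0.583, 556.191], [0.0, 0.0, 0.0, 1.0]]}
{'mtx': [[477.181, 0.0, 286.737], [0.0, 477.181, 213.825], [0.0, 0.0, 1.0]], 'world_from_camera': [[-0.015, 0.984, -0.178, 319.081], [-1.0, -0.015, 0.006, -10.433], [0.003, 0.178, 0.984, 1087.718], [0.0, 0.0, 0.0, 1.0]]}
{'t': 0.1, 'joint_positions': array([-1.36060287e+00,  1.24422142e-01,  1.65153833e+00, -6.34909390e-06,
        1.36750597e+00, -8.26033141e-02]), 'joint_vel': array([ 0.00087075, -0.00195445, -0.00433506,  0.00050635,  0.00068489,
       -0.00186106]), 'tau': array([ 4.52859986e-04, -4.18880439e+01, -3.61097896e+01,  7.77334697e-02,
        4.61893436e-02, -6.58609883e-05]), 'position': array([ 187.45933826, -621.78667159,  221.52091765]), 'eef_rot': array([ 9.89302354e-01,  1.45876572e-01, -6.28309515e-05, -9.34790208e-04]), 'contact_force': array([0.13109492, 0.91026676, 0.88793253]), 'torque': array([0.00666261, 0.00309105, 0.02140111]), 'grip_width': 0.9978859953894177}
```

View pics/top0.png

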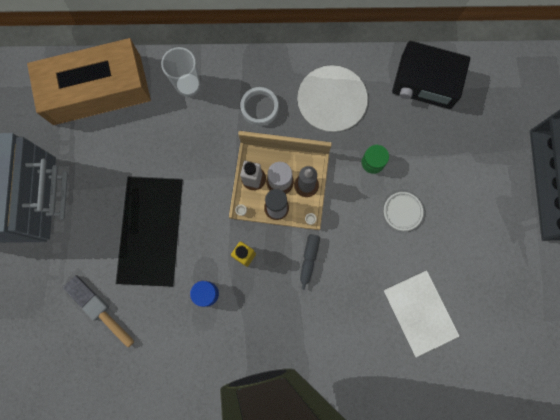

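View pics/scene0.png

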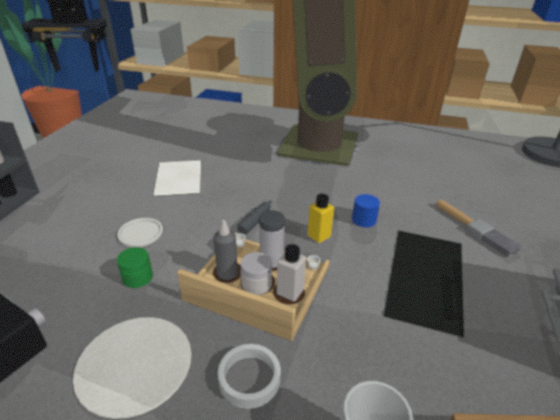

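Top view: caddy (280,180), with the square bottle at left (252,173), nozzle bottle at right (307,180), canister in front (276,205) and jar in the middle (280,177). The mat is at (150,232) and the dish at (404,211).
Look-alikes: yellow square bottle (242,253), blue jar (203,293), green jar (375,159), large plate (333,98), white ring (259,105) and glass (180,65). By size (40 px ≈ 90 mm), the dish is (404,211). Next is a close crop to check this.

```bash
python3 - <<'E'
from h import *
a=cv2.imread('pics/top0.png'); d=np.load('pics/top0.npy')
c=cv2.resize(a[125:235,225:335],None,fx=5,fy=5,interpolation=cv2.INTER_CUBIC)
e=cv2.resize(a[185:240,375:430],None,fx=5,fy=5,interpolation=cv2.INTER_CUBIC)
e=np.vstack([e,np.zeros((275,275,3),np.uint8)])
cv2.imwrite('pics/crop0.png',np.hstack([c[:550],e])[:, :800])
# point clouds
K=get_calibration('top')['mtx'];T=get_calibration('top')['world_from_camera']
v,u=np.mgrid[:420,:560]; P=np.stack([(u-K[0,2])/K[0,0]*d,-(v-K[1,2])/K[1,1]*d,-d,np.ones_like(d)],-1)@T.T
np.save('pics/P.npy',P[...,:3]); P=P[...,:3]
def sel(name,u0,v0,r,zl,zh):
    q=P[v0-r:v0+r,u0-r:u0+r].reshape(-1,3); q=q[(q[:,2]>zl)&(q[:,2]<zh)]
    (x,y),rr=cv2.minEnclosingCircle(q[:,:2].astype(np.float32)); print(name,len(q),q.mean(0).round(1),'mid',((q.min(0)+q.max(0))/2).round(1),'circ',round(x,1),round(y,1),round(rr,1))
sel('jar',280,177,16,56,68)
sel('can',276,203,14,105,118)
sel('sqcap',250,168,10,105,116)
sel('sqshoulder',252,173,14,82,94)
sel('noz',307,175,14,110,140)
sel('nozshoulder',307,182,14,88,104)
sel('dish',404,211,26,4.5,20)
sel('green',375,159,16,40,70)
sel('yellow',242,253,16,70,130)
sel('blue',203,293,16,40,70)
sel('backpanel',285,143,48,62,90)
print('table',np.median(P[300:340,240:300,2]))
for n,(x,y) in dict(dish=(404,211),jar=(280,177),can=(276,199),mat=(150,240),m1=(127,178),m2=(181,179),m3=(173,286),m4=(118,284),pen=(311,258)).items(): print(n,P[y,x].round(1))
g=cv2.cvtColor(a,cv2.COLOR_BGR2GRAY); m=((g<30)*255).astype(np.uint8); m[:,:105]=0;m[:,195:]=0;m[:165]=0;m[300:]=0
q=P[m>0]; r=cv2.minAreaRect(q[:,:2].astype(np.float32)); print('mat',r)
E
```

```text
jar 465 [596.8  -1.4  61.8] mid [598.1  -1.   62. ] circ 597.9 -1.5 27.7
can 385 [526.9   6.7 111.7] mid [527.2   6.7 111.4] circ 527.6 6.5 23.7
sqcap 116 [598.3  61.9 109.7] mid [598.4  62.  110.5] circ 598.5 62.0 12.7
sqshoulder 165 [593.8  60.5  87.2] mid [599.6  62.7  88. ] circ 599.1 62.6 24.8
noz 47 [582.1 -61.9 120.2] mid [583.1 -62.6 121.4] circ 583.4 -62.6 8.6
nozshoulder 169 [579.2 -62.   98.4] mid [582.1 -62.4  96.2] circ 584.6 -62.5 19.8
dish 488 [ 519.6 -284.8    6.8] mid [ 518.9 -291.1    8.9] circ 525.5 -285.6 72.3
green 481 [ 635.5 -219.8   53.1] mid [ 636.6 -220.4   50.1] circ 636.6 -220.6 28.1
yellow 318 [419.6  79.   88.3] mid [421.1  79.6  89.7] circ 421.2 79.6 24.2
blue 529 [337.2 165.7  54. ] mid [338.1 166.4  50. ] circ 337.2 166.5 27.4
backpanel 955 [632.9   1.8  71.1] mid [629.6 -12.9  75.9] circ 644.7 -8.2 109.0
table 0.17842352445393317
dish [ 517.8 -288.2    4.4]
jar [588.   -3.   61.1]
can [526.7   5.5 115.5]
mat [459.2 296.4   2.7]
m1 [605.6 354.7   4.6]
m2 [601.5 228.7   4.2]
m3 [354.6 242.4  -3.1]
m4 [360.8 365.2   1.4]
pen [410.8 -69.4  24. ]
mat ((466.7027282714844, 171.1443328857422), (395.7474365234375, 249.86729431152344), 83.15641021728516)
```

View pics/crop0.png

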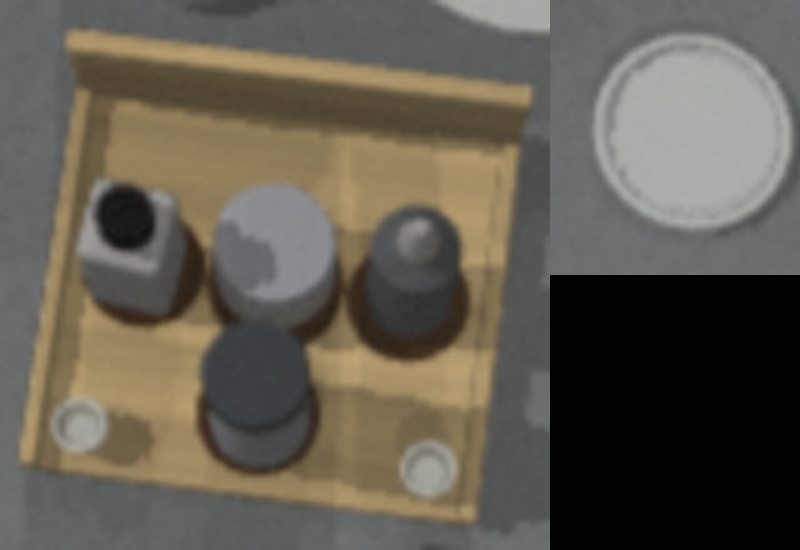

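The crop confirms the choice: square bottle with black cap at left, nozzle bottle at right, canister in front, and the jar in the middle with its aluminium lid. The dish is at full-image (403.8, 211.2), about 90 mm wide. Heights and diameters match the description. Caddy yaw is about -6.7°.

```bash
cat > plan.py <<'E'
import sys, numpy as np
from bench import bot
from scipy.spatial.transform import Rotation as R
def state():
    s=bot.observe(); r=R.from_quat(s['eef_rot']).as_matrix()
    return np.array(s['position']),np.degrees(np.arctan2(r[1,0],r[0,0])),s,r
def plan(wps,vmax=55,p=None,yaw=None):
    """wps: (x,y,z,yaw,opening_m[,vmax]) TCP; prints rows"""
    if p is None:
        p,yaw,s,r=state(); print('t',round(s['t'],2),'p',p.round(1),'yaw',round(yaw,2),'tz',r[:,2].round(4),'F',np.round(s['contact_force'],1),'w',round(s['grip_width']*95.1,1))
    rows=[]
    for wp in wps:
        t=np.array(wp[:3],float); v=wp[5] if len(wp)>5 else vmax
        n=int(max(1,np.ceil(np.linalg.norm(t-p)/v),np.ceil(abs(wp[3]-yaw)/10))); p0,y0=p.copy(),yaw
        for k in range(1,n+1):
            s_=k/n; 
            d=p0+(t-p0)*s_-p; a=np.radians(yaw)
            X=np.array([np.cos(a),np.sin(a),0]);Y=np.array([np.sin(a),-np.cos(a),0]);Z=np.array([0,0,-1.])
            l=np.round(np.array([X@d,Y@d,Z@d])*2)/2; p=p+X*l[0]+Y*l[1]+Z*l[2]
            dy=np.round(-(y0+(wp[3]-y0)*s_-yaw)*2)/2; yaw-=dy
            rows.append([round(l[0]/1e3,4),round(l[1]/1e3,4),round(l[2]/1e3,4),float(dy),wp[4]])
    for i in range(0,len(rows),5): print(rows[i:i+5])
    print('end',p.round(1),round(yaw,1))
E
python3 -c "
from plan import *
plan([(527.5,6.6,185,-6.7,.08,52)])"
```

```text
t 0.1 p [ 187.5 -621.8  221.5] yaw 16.78 tz [-4.0e-04  1.8e-03 -1.0e+00] F [0.1 0.9 0.9] w 94.9
[[np.float64(0.036), np.float64(-0.036), np.float64(0.0025), 1.5, 0.08], [np.float64(0.0355), np.float64(-0.037), np.float64(0.0025), 2.0, 0.08], [np.float64(0.034), np.float64(-0.038), np.float64(0.003), 1.5, 0.08], [np.float64(0.033), np.float64(-0.039), np.float64(0.0025), 1.5, 0.08], [np.float64(0.032), np.float64(-0.04), np.float64(0.0025), 2.0, 0.08]]
[[np.float64(0.0305), np.float64(-0.0405), np.float64(0.0025), 1.5, 0.08], [np.float64(0.029), np.float64(-0.042), np.float64(0.003), 1.5, 0.08], [np.float64(0.0285), np.float64(-0.0425), np.float64(0.0025), 2.0, 0.08], [np.float64(0.027), np.float64(-0.0435), np.float64(0.0025), 1.5, 0.08], [np.float64(0.0255), np.float64(-0.044), np.float64(0.0025), 2.0, 0.08]]
[[np.float64(0.024), np.float64(-0.045), np.float64(0.0025), 1.5, 0.08], [np.float64(0.023), np.float64(-0.0455), np.float64(0.003), 1.5, 0.08], [np.float64(0.022), np.float64(-0.046), np.float64(0.0025), 2.0, 0.08], [np.float64(0.02), np.float64(-0.047), np.float64(0.0025), 1.5, 0.08]]
end [527.6   6.5 185. ] -6.7
```

Request:
{"op": "send_rows", "data": {
  "deltas": [
    [0.036,-0.036,0.0025,1.5,0.08],
    [0.0355,-0.037,0.0025,2,0.08],
    [0.034,-0.038,0.003,1.5,0.08],
    [0.033,-0.039,0.0025,1.5,0.08],
    [0.032,-0.04,0.0025,2,0.08]
  ]
}}

```text
t: 0.72
position: [309.6, -395.9, 209.1]
eef_rot: [0.997, 0.071, -0.0, -0.0]
contact_force: [1.0, 0.5, 0.1]
grip_width: 0.845
```

Request:
{"op": "send_rows", "data": {
  "deltas": [
    [0.0305,-0.0405,0.0025,1.5,0.08],
    [0.029,-0.042,0.003,1.5,0.08],
    [0.0285,-0.0425,0.0025,2,0.08],
    [0.027,-0.0435,0.0025,1.5,0.08],
    [0.0255,-0.044,0.0025,2,0.08]
  ]
}}

```text
t: 1.35
position: [430.7, -171.7, 196.2]
eef_rot: [1.0, -0.003, -0.0, -0.0]
contact_force: [0.5, -1.0, 0.1]
grip_width: 0.844
```

Request:
{"op": "send_rows", "data": {
  "deltas": [
    [0.024,-0.045,0.0025,1.5,0.08],
    [0.023,-0.0455,0.003,1.5,0.08],
    [0.022,-0.046,0.0025,2,0.08],
    [0.02,-0.047,0.0025,1.5,0.08],
    [0,0,0,0,0.08]
  ]
}}

```text
t: 1.98
position: [528.1, 8.6, 185.3]
eef_rot: [0.998, -0.056, -0.001, -0.0]
contact_force: [0.3, -0.3, 0.7]
grip_width: 0.84
```

```bash
sed -i 's/round(l\[0\]\/1e3,4),round(l\[1\]\/1e3,4),round(l\[2\]\/1e3,4)/*[round(float(q)\/1e3,4) for q in l]/' plan.py; python3 -c "
from plan import *
from h import *
plan([(527.5,6.6,64,-6.7,.08,40)])
snap('wrist','w0'); print(get_calibration('wrist'))"
```

```text
t 1.98 p [528.1   8.6 185.3] yaw -6.47 tz [-1.5e-03  5.0e-04 -1.0e+00] F [ 0.3 -0.3  0.7] w 79.9
[[-0.0, 0.0005, 0.0305, 0.0, 0.08], [-0.0, 0.0005, 0.03, 0.0, 0.08], [-0.0005, 0.0005, 0.0305, 0.0, 0.08], [0.0, 0.0005, 0.0305, 0.0, 0.08]]
end [527.4   6.7  63.8] -6.5
{'mtx': array([[314.77675772,   0.        , 280.55836164],
       [  0.        , 314.77675772, 205.42424675],
       [  0.        ,   0.        ,   1.        ]]), 'tool_from_camera': array([[ 5.83431995e-04,  9.61341438e-01,  2.75358493e-01,
         7.80042528e+01],
       [ 9.99999238e-01, -8.60354206e-04,  8.84892261e-04,
        -5.62741194e-01],
       [ 1.08758944e-03,  2.75357767e-01, -9.61341208e-01,
        -1.61971328e+02],
       [ 0.00000000e+00,  0.00000000e+00,  0.00000000e+00,
         1.00000000e+00]])}
```

View pics/w0.png

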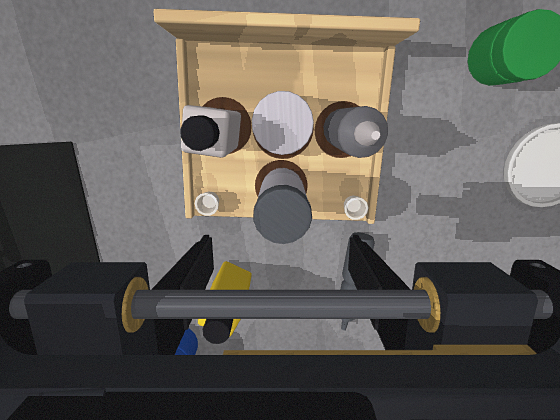

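Wrist view: caddy square to the image, square bottle cap (200,133), jar (283,122), nozzle (375,135), canister lid (283,214). The view is clear, so I'll cross-check the positions with the wrist depth.

```bash
cat >> h.py <<'E'
from scipy.spatial.transform import Rotation as Ro
def cloud(n,d,s=None):
    c=get_calibration(n);K=c['mtx']
    if n=='wrist':
        T=np.eye(4);T[:3,:3]=Ro.from_quat(s['eef_rot']).as_matrix();T[:3,3]=s['position'];T=T@c['tool_from_camera']
    else: T=c['world_from_camera']
    v,u=np.mgrid[:420,:560]
    return (np.stack([(u-K[0,2])/K[0,0]*d,-(v-K[1,2])/K[1,1]*d,-d,np.ones_like(d)],-1)@T.T)[...,:3]
def sel(P,name,u0,v0,r,zl,zh):
    q=P[v0-r:v0+r,u0-r:u0+r].reshape(-1,3); q=q[(q[:,2]>zl)&(q[:,2]<zh)]
    if len(q)<5: print(name,'none'); return
    (x,y),rr=cv2.minEnclosingCircle(q[:,:2].astype(np.float32)); print(name,len(q),'mean',q.mean(0).round(1),'mid',((q.min(0)+q.max(0))/2).round(1),'r',round(rr,1))
E
python3 -c "
from h import *
P=cloud('wrist',np.load('pics/w0.npy'),bot.observe())
sel(P,'jar',283,122,36,58,66)
sel(P,'can',283,214,34,108,116)
sel(P,'cap',200,133,22,106,116)
sel(P,'sqsh',212,131,32,85,91)
sel(P,'noz',372,134,20,122,140)
sel(P,'nozbody',360,130,32,90,100)
sel(P,'dish',560-48,168,48,5,11)
print('table',np.median(P[20:60,20:140,2]),'mat',np.median(P[180:240,10:60,2]),'floor',np.median(P[60:85,230:330,2]))
"
```

```text
jar 3078 mean [598.7  -1.5  61.9] mid [598.2  -1.4  61.8] r 27.4
can 2579 mean [529.7   6.5 111.7] mid [528.7   6.7 111.1] r 23.5
cap 966 mean [599.6  61.3 109.8] mid [599.3  61.7 109.1] r 12.9
sqsh 1052 mean [600.4  57.3  87.5] mid [599.6  61.6  88. ] r 24.7
noz 186 mean [585.8 -61.5 127. ] mid [585.6 -62.3 126.7] r 5.5
nozbody 868 mean [587.  -59.6  97.4] mid [585.3 -62.6  95.2] r 20.0
dish 764 mean [ 519.3 -260.5    7.3] mid [ 519.1 -269.8    7.5] r 46.2
table 0.11923412245383247 mat 3.0605490069189045 floor 8.051556639591922
```

Request:
{"op": "send_rows", "data": {
  "deltas": [
    [0.001,0.0005,0.03,0,0.08],
    [0,0.0005,0.03,0,0.08],
    [0,0.0005,0.03,0,0.08],
    [0,0,0.03,0,0.08],
    [0,0,0,0,0.08]
  ]
}}

```text
t: 2.65
position: [525.7, 3.5, 63.4]
eef_rot: [0.998, -0.059, -0.003, 0.0]
contact_force: [0.7, -0.4, -0.1]
grip_width: 0.843
```

```bash
python3 -c "
from plan import *
plan([(529,6.6,64,-6.7,.08,40)])"
```

```text
t 2.65 p [525.7   3.5  63.4] yaw -6.81 tz [-6.4e-03  3.0e-04 -1.0e+00] F [ 0.7 -0.4 -0.1] w 80.2
[[0.003, -0.0035, -0.0005, -0.0, 0.08]]
end [529.1   6.6  63.9] -6.8
```

Request:
{"op": "send_rows", "data": {
  "deltas": [
    [0,0,0,0,0.08],
    [0,0,0,0,0.08]
  ]
}}

```text
t: 2.9
position: [529.8, 4.0, 68.0]
eef_rot: [0.998, -0.059, 0.002, 0.0]
contact_force: [-0.3, 0.4, 1.1]
grip_width: 0.842
```

Request:
{"op": "send_rows", "data": {
  "deltas": [
    [0,0,0,0,0.08]
  ]
}}

```text
t: 3.02
position: [529.5, 4.2, 67.5]
eef_rot: [0.998, -0.059, 0.001, 0.0]
contact_force: [-0.0, -0.6, -0.4]
grip_width: 0.84
```

Request:
{"op": "send_rows", "data": {
  "deltas": [
    [0,0,0,0,0.08]
  ]
}}

```text
t: 3.15
position: [529.0, 4.4, 66.8]
eef_rot: [0.998, -0.059, 0.001, 0.0]
contact_force: [-0.4, 0.8, 0.1]
grip_width: 0.842
```

The commanded pose is what the arm settles to, with a lag of about 0.5 s. I'll track the commanded pose for planning.

```bash
cat >> plan.py <<'E'
import json
def go(wps,vmax=45):
    c=json.load(open('cmd.json')); p,yaw=np.array(c[:3]),c[3]
    m,my,s,r=state(); print('t',round(s['t'],2),'meas',m.round(1),round(my,2),'cmd',p.round(1),round(yaw,2),'F',np.round(s['contact_force'],1),'w',round(s['grip_width']*95.1,1))
    import io,contextlib
    plan(wps,vmax,p,yaw)
def setcmd(*c): json.dump(c,open('cmd.json','w'))
E
sed -i "s/    print('end',p.round(1),round(yaw,1))/    print('end',p.round(2),round(yaw,1)); json.dump([*map(float,p),float(yaw)],open('cmd.json','w'))/; s/^import sys, /import json, /" plan.py
python3 -c "
from plan import *
setcmd(528.5,4.4,66.2,-6.72)
go([(529,6.6,64,-6.72,.08)])
go([(529,6.6,64,-6.72,.04),(529,6.6,190,-6.72,.04,32),(560,296,190,-6.72,.04,45)])"
```

```text
t 3.15 meas [529.    4.4  66.8] -6.72 cmd [528.5   4.4  66.2] -6.72 F [-0.4  0.8  0.1] w 80.1
[[0.0, -0.002, 0.002, -0.0, 0.08]]
end [528.73   6.39  64.2 ] -6.7
t 3.15 meas [529.    4.4  66.8] -6.72 cmd [528.7   6.4  64.2] -6.72 F [-0.4  0.8  0.1] w 80.1
[[0.0, -0.0, 0.0, -0.0, 0.04], [0.0, -0.0, -0.0315, -0.0, 0.04], [0.0, -0.0, -0.0315, -0.0, 0.04], [0.0, -0.0, -0.0315, -0.0, 0.04], [0.0, -0.0, -0.0315, -0.0, 0.04]]
[[-0.0005, -0.0415, 0.0, -0.0, 0.04], [-0.0005, -0.0415, 0.0, -0.0, 0.04], [-0.0, -0.042, 0.0, -0.0, 0.04], [-0.0005, -0.0415, 0.0, -0.0, 0.04], [-0.0005, -0.0415, 0.0, -0.0, 0.04]]
[[-0.0005, -0.0415, 0.0, -0.0, 0.04], [-0.0005, -0.042, 0.0, -0.0, 0.04]]
end [559.87 296.23 190.2 ] -6.7
```

Request:
{"op": "send_rows", "data": {
  "deltas": [
    [0,-0.002,0.002,0,0.08],
    [0,0,0,0,0.08],
    [0,0,0,0,0.08],
    [0,0,0,0,0.08],
    [0,0,0,0,0.08]
  ]
}}

```text
t: 3.78
position: [528.8, 6.3, 64.2]
eef_rot: [0.998, -0.059, -0.0, 0.0]
contact_force: [-0.5, 0.9, 0.6]
grip_width: 0.839
```

Request:
{"op": "send_rows", "data": {
  "deltas": [
    [0,0,0,0,0.04],
    [0,0,0,0,0.04],
    [0,0,0,0,0.04],
    [0,0,0,0,0.04],
    [0,0,0,0,0.04]
  ],
  "force": 25
}}

```text
t: 4.4
position: [528.8, 6.4, 64.2]
eef_rot: [0.998, -0.059, 0.0, -0.0]
contact_force: [-0.4, -0.2, 0.2]
grip_width: 0.496
```

Gripped, with an opening of 47 mm. Measured pose matches commanded to 0.1 mm. Lift and carry.

Request:
{"op": "send_rows", "data": {
  "deltas": [
    [0,0,-0.01,0,0.04],
    [0,0,-0.0315,0,0.04],
    [0,0,-0.0315,0,0.04],
    [0,0,-0.0315,0,0.04],
    [0,0,-0.0215,0,0.04]
  ]
}}

```text
t: 5.03
position: [529.2, 6.3, 192.4]
eef_rot: [0.998, -0.059, 0.001, 0.0]
contact_force: [0.6, -1.0, -1.8]
grip_width: 0.49
```

Request:
{"op": "send_rows", "data": {
  "deltas": [
    [-0.0005,-0.0415,0,0,0.04],
    [-0.0005,-0.0415,0,0,0.04],
    [0,-0.042,0,0,0.04],
    [-0.0005,-0.0415,0,0,0.04],
    [-0.0005,-0.0415,0,0,0.04]
  ]
}}

```text
t: 5.65
position: [551.0, 214.5, 190.5]
eef_rot: [0.998, -0.059, 0.0, 0.0]
contact_force: [0.6, -0.4, -1.9]
grip_width: 0.497
```

Request:
{"op": "send_rows", "data": {
  "deltas": [
    [-0.0005,-0.0415,0,0,0.04],
    [-0.0005,-0.042,0,0,0.04],
    [0,0,0,0,0.04],
    [0,0,0,0,0.04],
    [0,0,0,0,0.04]
  ]
}}

```text
t: 6.28
position: [559.9, 295.2, 190.1]
eef_rot: [0.998, -0.059, -0.0, 0.0]
contact_force: [0.5, 0.2, -1.0]
grip_width: 0.496
```

```bash
python3 -c "
from plan import *
go([(560,296,61,-6.72,.04,33),(560,296,59.5,-6.72,.04,33)])"
```

```text
t 6.28 meas [559.9 295.2 190.1] -6.79 cmd [559.9 296.2 190.2] -6.72 F [ 0.5  0.2 -1. ] w 47.2
[[0.0, 0.0, 0.0325, -0.0, 0.04], [0.0, 0.0, 0.032, -0.0, 0.04], [0.0, 0.0, 0.0325, -0.0, 0.04], [0.0, 0.0, 0.032, -0.0, 0.04], [0.0, 0.0, 0.0015, -0.0, 0.04]]
end [559.87 296.23  59.7 ] -6.7
```

Request:
{"op": "send_rows", "data": {
  "deltas": [
    [0,0,0.02,0,0.04],
    [0,0,0.032,0,0.04],
    [0,0,0.032,0,0.04],
    [0,0,0.022,0,0.04],
    [0,0,0.012,0,0.04]
  ]
}}

```text
t: 6.9
position: [559.0, 295.5, 69.9]
eef_rot: [0.998, -0.059, -0.001, 0.001]
contact_force: [0.4, 0.0, -0.5]
grip_width: 0.493
```

Request:
{"op": "send_rows", "data": {
  "deltas": [
    [0,0,0.006,0,0.04],
    [0,0,0.004,0,0.04],
    [0,0,0.002,0,0.04],
    [0,0,0.0005,0,0.04],
    [0,0,0,0,0.04]
  ]
}}

```text
t: 7.52
position: [560.2, 296.3, 60.1]
eef_rot: [0.998, -0.059, 0.0, -0.0]
contact_force: [0.3, -0.2, -2.1]
grip_width: 0.498
```

Request:
{"op": "send_rows", "data": {
  "deltas": [
    [0,0,0,0,0.07],
    [0,0,0,0,0.07],
    [0,0,0,0,0.07],
    [0,0,0,0,0.07]
  ]
}}

```text
t: 8.02
position: [560.1, 296.3, 59.8]
eef_rot: [0.998, -0.059, 0.0, -0.0]
contact_force: [1.1, 0.0, 0.3]
grip_width: 0.73
```

```bash
python3 -c "
from plan import *
go([(560,296,170,-6.72,.07,40),(585,180,185,40,.065,45),(599.3,61.7,185,83.3,.065,45)])"
```

```text
t 8.03 meas [560.1 296.3  59.8] -6.72 cmd [559.9 296.2  59.7] -6.72 F [1.1 0.  0.3] w 69.4
[[0.0, 0.0, -0.037, -0.0, 0.07], [0.0, 0.0, -0.0365, -0.0, 0.07], [0.0, 0.0, -0.037, -0.0, 0.07], [0.0075, 0.0225, -0.003, -9.5, 0.065], [0.004, 0.0235, -0.003, -9.0, 0.065]]
[[0.0005, 0.024, -0.003, -9.5, 0.065], [-0.004, 0.023, -0.003, -9.5, 0.065], [-0.0075, 0.023, -0.003, -9.0, 0.065], [-0.013, 0.02, 0.0, -8.5, 0.065], [-0.0155, 0.018, 0.0, -9.0, 0.065]]
[[-0.0185, 0.015, 0.0, -8.5, 0.065], [-0.0205, 0.012, 0.0, -9.0, 0.065], [-0.022, 0.009, 0.0, -8.5, 0.065]]
end [599.14  61.74 185.2 ] 83.3
```

Request:
{"op": "send_rows", "data": {
  "deltas": [
    [0,0,-0.037,0,0.07],
    [0,0,-0.0365,0,0.07],
    [0,0,-0.037,0,0.07],
    [0.0075,0.0225,-0.003,-9.5,0.065],
    [0.004,0.0235,-0.003,-9,0.065]
  ]
}}

```text
t: 8.65
position: [570.3, 249.5, 177.3]
eef_rot: [0.994, 0.106, 0.001, -0.0]
contact_force: [-0.2, 0.2, -0.6]
grip_width: 0.685
```

Request:
{"op": "send_rows", "data": {
  "deltas": [
    [0.0005,0.024,-0.003,-9.5,0.065],
    [-0.004,0.023,-0.003,-9.5,0.065],
    [-0.0075,0.023,-0.003,-9,0.065],
    [-0.013,0.02,0,-8.5,0.065],
    [-0.0155,0.018,0,-9,0.065]
  ]
}}

```text
t: 9.28
position: [591.2, 131.8, 185.3]
eef_rot: [0.876, 0.482, 0.0, 0.0]
contact_force: [1.0, -0.3, -0.3]
grip_width: 0.68
```

Request:
{"op": "send_rows", "data": {
  "deltas": [
    [-0.0185,0.015,0,-8.5,0.065],
    [-0.0205,0.012,0,-9,0.065],
    [-0.022,0.009,0,-8.5,0.065],
    [0,0,0,0,0.065],
    [0,0,0,0,0.065]
  ]
}}

```text
t: 9.9
position: [599.2, 62.1, 185.1]
eef_rot: [0.748, 0.664, 0.0, -0.0]
contact_force: [-0.0, 0.4, -0.3]
grip_width: 0.68
```

```bash
python3 -c "
from plan import *
from h import *
go([(599.3,61.7,57,83.3,.065,35)])
s=bot.observe(); p,d=snap('wrist','w1'); P=cloud('wrist',d,s)
p2,d2=snap('top','top1'); Q=cloud('top',d2)
m=(Q[...,1]>240)&(Q[...,2]>100)&(Q[...,2]<110)&(abs(Q[...,0]-560)<60)&(Q[...,1]<340); q=Q[m]; print('can on mat',len(q),((q.min(0)+q.max(0))/2).round(1))
"
```

```text
t 9.9 meas [599.2  62.1 185.1] 83.18 cmd [599.1  61.7 185.2] 83.28 F [-0.   0.4 -0.3] w 64.7
[[-0.0, 0.0, 0.032, -0.0, 0.065], [-0.0, 0.0, 0.032, -0.0, 0.065], [-0.0, 0.0, 0.032, -0.0, 0.065], [-0.0, 0.0, 0.032, -0.0, 0.065]]
end [599.14  61.74  57.2 ] 83.3
can on mat 359 [558.4 295.3 105. ]
```

View pics/w1.png

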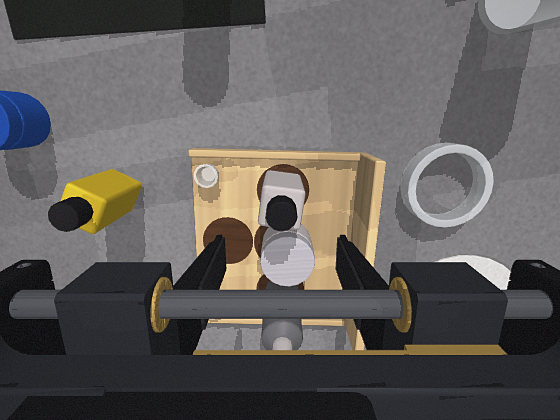

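Wrist view: the square bottle (284,200) is square between the fingers, and the canister's empty mark shows at (228,240). Descend and grip.

Request:
{"op": "send_rows", "data": {
  "deltas": [
    [0,0,0.025,0,0.065],
    [0,0,0.035,0,0.065],
    [0,0,0.035,0,0.065],
    [0,0,0.02,0,0.065],
    [0,0,0.009,0,0.065]
  ]
}}

```text
t: 10.62
position: [598.7, 62.2, 60.0]
eef_rot: [0.747, 0.665, -0.001, -0.001]
contact_force: [-0.6, 0.7, -0.3]
grip_width: 0.683
```

Request:
{"op": "send_rows", "data": {
  "deltas": [
    [0,0,0.004,0,0.065],
    [0,0,0,0,0.065],
    [0,0,0,0,0.065],
    [0,0,0,0,0.032],
    [0,0,0,0,0.032]
  ]
}}

```text
t: 11.25
position: [599.4, 61.7, 57.6]
eef_rot: [0.747, 0.664, 0.0, 0.0]
contact_force: [-0.3, 0.2, -0.8]
grip_width: 0.527
```

Request:
{"op": "send_rows", "data": {
  "deltas": [
    [0,0,0,0,0.032],
    [0,0,0,0,0.032],
    [0,0,0,0,0.032]
  ]
}}

```text
t: 11.62
position: [599.3, 61.7, 57.3]
eef_rot: [0.747, 0.664, 0.0, 0.0]
contact_force: [-1.3, 0.7, 0.4]
grip_width: 0.424
```

```bash
python3 -c "
from plan import *
go([(599.3,61.7,185,83.3,.032,35),(485,298,185,83.3,.032,45),(485,298,53,83.3,.032,35)])
"
```

```text
t 11.62 meas [599.3  61.7  57.3] 83.28 cmd [599.1  61.7  57.2] 83.28 F [-1.3  0.7  0.4] w 40.3
[[-0.0, 0.0, -0.032, -0.0, 0.032], [-0.0, 0.0, -0.032, -0.0, 0.032], [-0.0, 0.0, -0.032, -0.0, 0.032], [-0.0, 0.0, -0.032, -0.0, 0.032], [0.037, -0.0235, 0.0, -0.0, 0.032]]
[[0.037, -0.0235, 0.0, -0.0, 0.032], [0.0365, -0.0235, 0.0, -0.0, 0.032], [0.037, -0.0235, 0.0, -0.0, 0.032], [0.037, -0.0235, 0.0, -0.0, 0.032], [0.037, -0.0235, 0.0, -0.0, 0.032]]
[[-0.0, -0.0, 0.033, -0.0, 0.032], [-0.0, -0.0, 0.033, -0.0, 0.032], [-0.0, -0.0, 0.033, -0.0, 0.032], [-0.0, -0.0, 0.033, -0.0, 0.032]]
end [485.03 298.22  53.2 ] 83.3
```

Request:
{"op": "send_rows", "data": {
  "deltas": [
    [0,0,0,0,0.032],
    [0,0,-0.012,0,0.032],
    [0,0,-0.032,0,0.032],
    [0,0,-0.032,0,0.032],
    [0,0,-0.032,0,0.032]
  ]
}}

```text
t: 12.25
position: [598.9, 61.7, 166.4]
eef_rot: [0.747, 0.664, -0.0, -0.0]
contact_force: [0.4, -0.2, -1.4]
grip_width: 0.425
```

Request:
{"op": "send_rows", "data": {
  "deltas": [
    [0,0,-0.02,0,0.032],
    [0.037,-0.0235,0,0,0.032],
    [0.037,-0.0235,0,0,0.032],
    [0.0365,-0.0235,0,0,0.032],
    [0.037,-0.0235,0,0,0.032]
  ]
}}

```text
t: 12.88
position: [522.0, 220.2, 184.8]
eef_rot: [0.747, 0.664, -0.0, -0.0]
contact_force: [-0.4, 0.4, -1.2]
grip_width: 0.426
```

Request:
{"op": "send_rows", "data": {
  "deltas": [
    [0.037,-0.0235,0,0,0.032],
    [0.037,-0.0235,0,0,0.032],
    [0,0,0,0,0.032],
    [0,0,0,0,0.032],
    [0,0,0.02,0,0.032]
  ]
}}

```text
t: 13.5
position: [486.9, 298.0, 166.4]
eef_rot: [0.748, 0.664, 0.002, 0.001]
contact_force: [0.4, -0.1, -2.2]
grip_width: 0.424
```

Request:
{"op": "send_rows", "data": {
  "deltas": [
    [0,0,0.035,0,0.032],
    [0,0,0.034,0,0.032],
    [0,0,0.022,0,0.032],
    [0,0,0.01,0,0.032],
    [0,0,0.006,0,0.032]
  ]
}}

```text
t: 14.12
position: [485.2, 297.5, 57.3]
eef_rot: [0.748, 0.664, -0.0, -0.0]
contact_force: [-0.1, 0.4, -1.4]
grip_width: 0.421
```

Request:
{"op": "send_rows", "data": {
  "deltas": [
    [0,0,0.004,0,0.032],
    [0,0,0.0015,0,0.032],
    [0,0,0,0,0.032],
    [0,0,0,0,0.032]
  ]
}}

```text
t: 14.62
position: [485.4, 298.4, 53.2]
eef_rot: [0.747, 0.664, 0.0, 0.0]
contact_force: [-0.3, 0.1, -1.7]
grip_width: 0.426
```

Request:
{"op": "send_rows", "data": {
  "deltas": [
    [0,0,0,0,0.055],
    [0,0,0,0,0.055],
    [0,0,0,0,0.055],
    [0,0,0,0,0.055]
  ]
}}

```text
t: 15.12
position: [485.2, 298.3, 52.8]
eef_rot: [0.747, 0.664, 0.0, 0.0]
contact_force: [-0.3, 0.6, 0.4]
grip_width: 0.577
```

```bash
python3 -c "
from plan import *
setcmd(485.03,298.22,52.7,83.28)
go([(485,298.2,190,83.3,.055,40),(585,-62.5,195,83.3,.065,47)])
"
```

```text
t 15.12 meas [485.2 298.3  52.8] 83.28 cmd [485.  298.2  52.7] 83.28 F [-0.3  0.6  0.4] w 54.9
[[-0.0, -0.0, -0.0345, -0.0, 0.055], [-0.0, -0.0, -0.034, -0.0, 0.055], [-0.0, -0.0, -0.0345, -0.0, 0.055], [-0.0, -0.0, -0.0345, -0.0, 0.055], [-0.0435, 0.0175, -0.0005, -0.0, 0.065]]
[[-0.043, 0.018, -0.0005, -0.0, 0.065], [-0.0435, 0.0175, -0.001, -0.0, 0.065], [-0.0435, 0.0175, -0.0005, -0.0, 0.065], [-0.043, 0.018, -0.0005, -0.0, 0.065], [-0.0435, 0.0175, -0.0005, -0.0, 0.065]]
[[-0.043, 0.018, -0.0005, -0.0, 0.065], [-0.0435, 0.0175, -0.001, -0.0, 0.065]]
end [585.01 -62.46 195.2 ] 83.3
```

Request:
{"op": "send_rows", "data": {
  "deltas": [
    [0,0,-0.0345,0,0.055],
    [0,0,-0.034,0,0.055],
    [0,0,-0.0345,0,0.055],
    [0,0,-0.0345,0,0.055],
    [-0.0435,0.0175,-0.0005,0,0.065]
  ]
}}

```text
t: 15.75
position: [499.2, 255.0, 195.1]
eef_rot: [0.746, 0.666, 0.004, 0.001]
contact_force: [0.8, -0.2, -0.2]
grip_width: 0.634
```

Request:
{"op": "send_rows", "data": {
  "deltas": [
    [-0.043,0.018,-0.0005,0,0.065],
    [-0.0435,0.0175,-0.001,0,0.065],
    [-0.0435,0.0175,-0.0005,0,0.065],
    [-0.043,0.018,-0.0005,0,0.065],
    [-0.0435,0.0175,-0.0005,0,0.065]
  ]
}}

```text
t: 16.38
position: [560.2, 26.1, 193.8]
eef_rot: [0.747, 0.664, 0.0, 0.0]
contact_force: [0.6, 0.9, 0.3]
grip_width: 0.682
```

Request:
{"op": "send_rows", "data": {
  "deltas": [
    [-0.043,0.018,-0.0005,0,0.065],
    [-0.0435,0.0175,-0.001,0,0.065],
    [0,0,0,0,0.065],
    [0,0,0,0,0.065],
    [0,0,0,0,0.065]
  ]
}}

```text
t: 17.0
position: [584.8, -61.4, 195.0]
eef_rot: [0.747, 0.665, -0.0, -0.0]
contact_force: [-0.3, 0.4, 0.1]
grip_width: 0.681
```

```bash
python3 -c "
from plan import *
from h import *
go([(585,-62.5,65,83.3,.065,35)])
s=bot.observe(); p,d=snap('wrist','w2'); P=cloud('wrist',d,s)
q=P[(P[...,2]>100)&(P[...,2]<136)&(abs(P[...,0]-585)<25)&(abs(P[...,1]+62.5)<25)]; print(len(q),q.mean(0) if len(q) else '')
Q=cloud('top',snap('top','top2')[1])
for n,x,y,lo,hi in(('can',560,296,100,112),('cap',485,298,98,112),('jar',598,-1,56,66)):
    q=Q[(abs(Q[...,0]-x)<32)&(abs(Q[...,1]-y)<32)&(Q[...,2]>lo)&(Q[...,2]<hi)]; print(n,len(q),((q.min(0)+q.max(0))/2).round(1))
"
```

```text
t 17.0 meas [584.8 -61.4 195. ] 83.36 cmd [585.  -62.5 195.2] 83.28 F [-0.3  0.4  0.1] w 64.7
[[-0.0, -0.0, 0.0325, -0.0, 0.065], [-0.0, -0.0, 0.0325, -0.0, 0.065], [-0.0, -0.0, 0.0325, -0.0, 0.065], [-0.0, -0.0, 0.0325, -0.0, 0.065]]
end [585.01 -62.46  65.2 ] 83.3
880 [586.13746987 -58.15700483 109.337672  ]
can 389 [558.8 295.7 105.8]
cap 125 [485.4 298.3 104.3]Traceback (most recent call last):
  File "<string>", line 9, in <module>
    q=Q[(abs(Q[...,0]-x)<32)&(abs(Q[...,1]-y)<32)&(Q[...,2]>lo)&(Q[...,2]<hi)]; print(n,len(q),((q.min(0)+q.max(0))/2).round(1))
                                                                                                 ~~~~~^^^
    return umr_minimum(a, axis, None, out, keepdims, initial, where)
ValueError: zero-size array to reduction operation minimum which has no identity
```

View pics/w2.png

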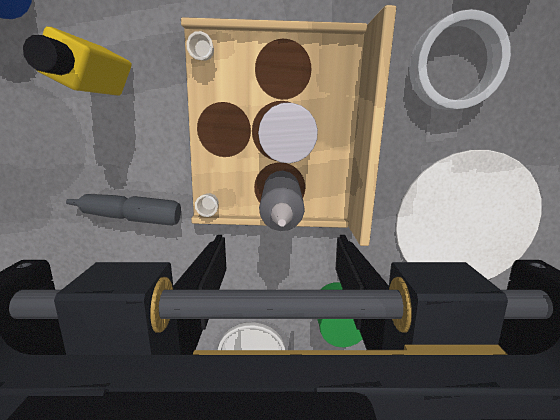

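Wrist view: two empty marks at (283,69) and (224,129), the jar undisturbed at (288,132), the nozzle bottle centred below at (281,210). The other two stand on the mat at the expected points and heights. Descend.

Request:
{"op": "send_rows", "data": {
  "deltas": [
    [0,0,0.025,0,0.065],
    [0,0,0.035,0,0.065],
    [0,0,0.035,0,0.065],
    [0,0,0.02,0,0.065],
    [0,0,0.01,0,0.065]
  ]
}}

```text
t: 17.73
position: [584.7, -62.0, 69.2]
eef_rot: [0.747, 0.665, -0.0, -0.0]
contact_force: [-0.2, 0.1, 0.1]
grip_width: 0.684
```

Request:
{"op": "send_rows", "data": {
  "deltas": [
    [0,0,0.005,0,0.065],
    [0,0,0,0,0.065],
    [0,0,0,0,0.065],
    [0,0,0,0,0.034],
    [0,0,0,0,0.034]
  ]
}}

```text
t: 18.35
position: [585.3, -62.6, 65.6]
eef_rot: [0.747, 0.664, 0.0, 0.0]
contact_force: [-0.7, 0.3, 0.4]
grip_width: 0.527
```

Request:
{"op": "send_rows", "data": {
  "deltas": [
    [0,0,0,0,0.034],
    [0,0,0,0,0.034],
    [0,0,0,0,0.034],
    [0,0,0,0,0.034]
  ]
}}

```text
t: 18.85
position: [585.1, -62.5, 65.3]
eef_rot: [0.747, 0.664, 0.0, 0.0]
contact_force: [0.2, 0.8, 0.9]
grip_width: 0.416
```

```bash
python3 -c "
from plan import *
go([(585,-62.5,195,83.3,.034,35),(405,302,195,83.3,.034,45),(405,302,60.7,83.3,.034,35)])
"
```

```text
t 18.85 meas [585.1 -62.5  65.3] 83.28 cmd [585.  -62.5  65.2] 83.28 F [0.2 0.8 0.9] w 39.5
[[-0.0, -0.0, -0.0325, -0.0, 0.034], [-0.0, -0.0, -0.0325, -0.0, 0.034], [-0.0, -0.0, -0.0325, -0.0, 0.034], [-0.0, -0.0, -0.0325, -0.0, 0.034], [0.034, -0.022, 0.0, -0.0, 0.034]]
[[0.034, -0.0225, 0.0, -0.0, 0.034], [0.0345, -0.022, 0.0, -0.0, 0.034], [0.034, -0.022, 0.0, -0.0, 0.034], [0.034, -0.022, 0.0, -0.0, 0.034], [0.034, -0.0225, 0.0, -0.0, 0.034]]
[[0.034, -0.022, 0.0, -0.0, 0.034], [0.034, -0.022, 0.0, -0.0, 0.034], [0.0345, -0.0225, 0.0, -0.0, 0.034], [0.034, -0.022, 0.0, -0.0, 0.034], [-0.0, 0.0, 0.0335, -0.0, 0.034]]
[[-0.0, 0.0, 0.034, -0.0, 0.034], [-0.0, 0.0, 0.0335, -0.0, 0.034], [-0.0, 0.0, 0.0335, -0.0, 0.034]]
end [404.94 302.12  60.7 ] 83.3
```

Request:
{"op": "send_rows", "data": {
  "deltas": [
    [0,0,-0.012,0,0.034],
    [0,0,-0.03,0,0.034],
    [0,0,-0.035,0,0.034],
    [0,0,-0.033,0,0.034],
    [0,0,-0.02,0,0.034]
  ]
}}

```text
t: 19.48
position: [585.7, -62.6, 197.7]
eef_rot: [0.747, 0.664, 0.001, 0.001]
contact_force: [-0.2, -0.1, -2.2]
grip_width: 0.414
```

Request:
{"op": "send_rows", "data": {
  "deltas": [
    [0.034,-0.022,0,0,0.034],
    [0.034,-0.0225,0,0,0.034],
    [0.0345,-0.022,0,0,0.034],
    [0.034,-0.022,0,0,0.034],
    [0.034,-0.022,0,0,0.034]
  ]
}}

```text
t: 20.1
position: [494.2, 120.8, 194.7]
eef_rot: [0.747, 0.664, -0.0, -0.0]
contact_force: [0.8, -0.5, -0.8]
grip_width: 0.412
```

Request:
{"op": "send_rows", "data": {
  "deltas": [
    [0.034,-0.0225,0,0,0.034],
    [0.034,-0.022,0,0,0.034],
    [0.034,-0.022,0,0,0.034],
    [0.0345,-0.0225,0,0,0.034],
    [0.034,-0.022,0,0,0.034]
  ]
}}

```text
t: 20.72
position: [403.9, 303.0, 194.8]
eef_rot: [0.747, 0.664, -0.0, -0.0]
contact_force: [-0.3, 0.3, -1.8]
grip_width: 0.416
```

Request:
{"op": "send_rows", "data": {
  "deltas": [
    [0,0,0,0,0.034],
    [0,0,0,0,0.034],
    [0,0,0.02,0,0.034],
    [0,0,0.035,0,0.034],
    [0,0,0.035,0,0.034]
  ]
}}

```text
t: 21.35
position: [405.0, 300.9, 102.9]
eef_rot: [0.748, 0.664, -0.0, -0.0]
contact_force: [-0.8, 0.4, -1.6]
grip_width: 0.417
```

Request:
{"op": "send_rows", "data": {
  "deltas": [
    [0,0,0.022,0,0.034],
    [0,0,0.011,0,0.034],
    [0,0,0.006,0,0.034],
    [0,0,0.004,0,0.034],
    [0,0,0.0015,0,0.034]
  ]
}}

```text
t: 21.98
position: [405.5, 302.3, 61.2]
eef_rot: [0.747, 0.664, 0.001, 0.0]
contact_force: [0.1, 0.1, -2.0]
grip_width: 0.417
```

Request:
{"op": "send_rows", "data": {
  "deltas": [
    [0,0,0,0,0.034],
    [0,0,0,0,0.034],
    [0,0,0,0,0.055],
    [0,0,0,0,0.055],
    [0,0,0,0,0.055]
  ]
}}

```text
t: 22.6
position: [405.2, 302.2, 60.9]
eef_rot: [0.747, 0.664, 0.0, 0.0]
contact_force: [1.3, 0.4, -0.3]
grip_width: 0.577
```

```bash
python3 -c "
from plan import *
go([(405,302,195,83.3,.055,40),(500,150,170,40,.085,45),(598.3,-1.4,140,-6.7,.085,45)])
"
```

```text
t 22.6 meas [405.2 302.2  60.9] 83.28 cmd [404.9 302.1  60.7] 83.28 F [ 1.3  0.4 -0.3] w 54.9
[[-0.0, 0.0, -0.0335, -0.0, 0.055], [-0.0, 0.0, -0.0335, -0.0, 0.055], [-0.0, 0.0, -0.0335, -0.0, 0.055], [-0.0, 0.0, -0.034, -0.0, 0.055], [-0.028, 0.0225, 0.005, 8.5, 0.085]]
[[-0.0245, 0.0265, 0.005, 9.0, 0.085], [-0.02, 0.0295, 0.005, 8.5, 0.085], [-0.015, 0.0325, 0.005, 8.5, 0.085], [-0.0105, 0.0345, 0.005, 9.0, 0.085], [-0.0045, 0.036, 0.006, 9.5, 0.085]]
[[0.002, 0.036, 0.006, 9.0, 0.085], [0.007, 0.035, 0.006, 9.5, 0.085], [0.0135, 0.034, 0.006, 9.0, 0.085], [0.018, 0.031, 0.006, 9.5, 0.085]]
end [598.43  -1.4  140.2 ] -6.7
```

Request:
{"op": "send_rows", "data": {
  "deltas": [
    [0,0,-0.0335,0,0.055],
    [0,0,-0.0335,0,0.055],
    [0,0,-0.0335,0,0.055],
    [0,0,-0.034,0,0.055],
    [-0.028,0.0225,0.005,8.5,0.085]
  ]
}}

```text
t: 23.22
position: [425.9, 273.5, 194.8]
eef_rot: [0.795, 0.607, 0.004, 0.001]
contact_force: [0.7, -0.4, 0.4]
grip_width: 0.636
```

Request:
{"op": "send_rows", "data": {
  "deltas": [
    [-0.0245,0.0265,0.005,9,0.085],
    [-0.02,0.0295,0.005,8.5,0.085],
    [-0.015,0.0325,0.005,8.5,0.085],
    [-0.0105,0.0345,0.005,9,0.085],
    [-0.0045,0.036,0.006,9.5,0.085]
  ]
}}

```text
t: 23.85
position: [520.4, 118.3, 164.2]
eef_rot: [0.966, 0.258, 0.0, -0.0]
contact_force: [0.5, -0.4, 0.1]
grip_width: 0.895
```

Request:
{"op": "send_rows", "data": {
  "deltas": [
    [0.002,0.036,0.006,9,0.085],
    [0.007,0.035,0.006,9.5,0.085],
    [0.0135,0.034,0.006,9,0.085],
    [0.018,0.031,0.006,9.5,0.085],
    [0,0,0,0,0.085]
  ]
}}

```text
t: 24.48
position: [599.0, -3.1, 139.5]
eef_rot: [0.998, -0.06, -0.0, 0.0]
contact_force: [0.9, -0.6, -1.1]
grip_width: 0.894
```

Request:
{"op": "send_rows", "data": {
  "deltas": [
    [0,0,0,0,0.085],
    [0,0,0,0,0.085]
  ]
}}

```text
t: 24.72
position: [598.1, -0.5, 140.4]
eef_rot: [0.998, -0.058, 0.0, -0.0]
contact_force: [0.2, -0.1, -0.2]
grip_width: 0.896
```

```bash
python3 -c "
from plan import *
from h import *
go([(598.3,-1.4,27,-6.7,.085,35)])
Q=cloud('top',snap('top','top3')[1])
for n,x,y,lo,hi in(('can',560,296,100,112),('cap',485,298,98,112),('noz',405,302,85,130)):
    q=Q[(abs(Q[...,0]-x)<32)&(abs(Q[...,1]-y)<32)&(Q[...,2]>lo)&(Q[...,2]<hi)]; print(n,len(q),((q.min(0)+q.max(0))/2).round(1))
snap('scene','s3'); snap('wrist','w3')
"
```

```text
t 24.73 meas [ 5.981e+02 -5.000e-01  1.404e+02] -6.62 cmd [598.4  -1.4 140.2] -6.72 F [ 0.2 -0.1 -0.2] w 85.2
[[-0.0, 0.0, 0.0285, -0.0, 0.085], [-0.0, 0.0, 0.028, -0.0, 0.085], [-0.0, 0.0, 0.0285, -0.0, 0.085], [-0.0, 0.0, 0.028, -0.0, 0.085]]
end [598.43  -1.4   27.2 ] -6.7
can 390 [558.6 295.  106. ]
cap 127 [485.2 298.2 104.3]
noz 292 [404.5 301.4 106.2]
```

View pics/s3.png

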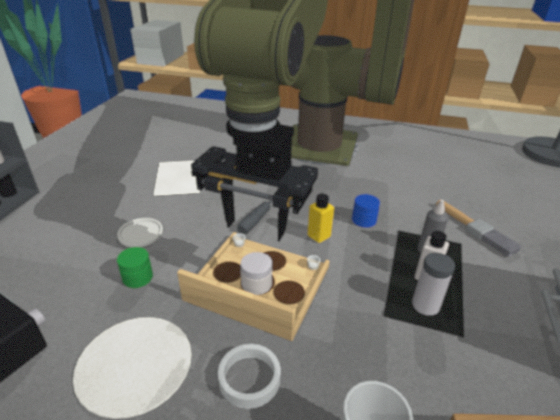

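The three stand on the mat (433,230), (433,260), (432,285), and the jar is alone in the caddy at (257,272). Now the jar.

Request:
{"op": "send_rows", "data": {
  "deltas": [
    [0,0,0.02,0,0.085],
    [0,0,0.035,0,0.085],
    [0,0,0.03,0,0.085],
    [0,0,0.016,0,0.085],
    [0,0,0.008,0,0.085]
  ]
}}

```text
t: 25.5
position: [597.8, -1.3, 29.6]
eef_rot: [0.998, -0.059, -0.001, -0.0]
contact_force: [0.1, -0.9, 0.1]
grip_width: 0.889
```

Request:
{"op": "send_rows", "data": {
  "deltas": [
    [0,0,0.004,0,0.085],
    [0,0,0,0,0.085],
    [0,0,0,0,0.085],
    [0,0,0,0,0.048],
    [0,0,0,0,0.048]
  ]
}}

```text
t: 26.12
position: [598.8, -1.4, 27.6]
eef_rot: [0.998, -0.059, 0.0, -0.0]
contact_force: [0.6, 0.3, 0.4]
grip_width: 0.74
```

Request:
{"op": "send_rows", "data": {
  "deltas": [
    [0,0,0,0,0.048],
    [0,0,0,0,0.048],
    [0,0,0,0,0.048],
    [0,0,0,0,0.048]
  ]
}}

```text
t: 26.62
position: [598.5, -1.4, 27.2]
eef_rot: [0.998, -0.059, -0.0, -0.0]
contact_force: [-0.3, -0.3, 0.6]
grip_width: 0.586
```

```bash
python3 -c "
from plan import *
go([(598.3,-1.4,125,-6.7,.048,35),(518.5,-287.5,125,-6.7,.048,45),(518.5,-287.5,23,-6.7,.048,45)])
"
```

```text
t 26.62 meas [598.5  -1.4  27.2] -6.72 cmd [598.4  -1.4  27.2] -6.72 F [-0.3 -0.3  0.6] w 55.7
[[-0.0, 0.0, -0.0325, -0.0, 0.048], [-0.0, 0.0, -0.0325, -0.0, 0.048], [-0.0, 0.0, -0.033, -0.0, 0.048], [-0.0065, 0.042, 0.0, -0.0, 0.048], [-0.0065, 0.042, 0.0, -0.0, 0.048]]
[[-0.0065, 0.042, 0.0, -0.0, 0.048], [-0.0065, 0.0415, 0.0, -0.0, 0.048], [-0.007, 0.042, 0.0, -0.0, 0.048], [-0.0065, 0.042, 0.0, -0.0, 0.048], [-0.0065, 0.042, 0.0, -0.0, 0.048]]
[[0.0, -0.0, 0.034, -0.0, 0.048], [0.0, -0.0, 0.034, -0.0, 0.048], [0.0, -0.0, 0.034, -0.0, 0.048]]
end [ 518.4 -287.5   23.2] -6.7
```

Request:
{"op": "send_rows", "data": {
  "deltas": [
    [0,0,-0.0125,0,0.048],
    [0,0,-0.0325,0,0.048],
    [0,0,-0.033,0,0.048],
    [0,0,-0.02,0,0.048],
    [-0.0065,0.042,0,0,0.048]
  ]
}}

```text
t: 27.25
position: [589.0, -41.4, 128.2]
eef_rot: [0.998, -0.057, 0.003, 0.0]
contact_force: [1.4, -1.4, -0.2]
grip_width: 0.582
```

Request:
{"op": "send_rows", "data": {
  "deltas": [
    [-0.0065,0.042,0,0,0.048],
    [-0.0065,0.042,0,0,0.048],
    [-0.0065,0.0415,0,0,0.048],
    [-0.007,0.042,0,0,0.048],
    [-0.0065,0.042,0,0,0.048]
  ]
}}

```text
t: 27.88
position: [529.0, -247.7, 125.0]
eef_rot: [0.998, -0.059, -0.0, -0.0]
contact_force: [0.3, -0.0, -1.2]
grip_width: 0.583
```

Request:
{"op": "send_rows", "data": {
  "deltas": [
    [-0.0065,0.042,0,0,0.048],
    [0,0,0,0,0.048],
    [0,0,0,0,0.048],
    [0,0,0.02,0,0.048],
    [0,0,0.033,0,0.048]
  ]
}}

```text
t: 28.5
position: [519.4, -286.8, 71.8]
eef_rot: [0.998, -0.058, 0.001, 0.001]
contact_force: [0.9, 0.5, -1.0]
grip_width: 0.584
```

Request:
{"op": "send_rows", "data": {
  "deltas": [
    [0,0,0.025,0,0.048],
    [0,0,0.012,0,0.048],
    [0,0,0.006,0,0.048],
    [0,0,0.004,0,0.048],
    [0,0,0,0,0.048]
  ]
}}

```text
t: 29.12
position: [518.9, -287.7, 25.7]
eef_rot: [0.998, -0.059, 0.0, 0.0]
contact_force: [0.1, -0.1, -1.6]
grip_width: 0.587
```

```bash
python3 -c "
from plan import *
from h import *
setcmd(518.4,-287.5,25.2,-6.72)
go([(518.4,-287.5,22.7,-6.72,.048)])
snap('scene','s4'); a=cv2.imread('pics/s4.png')[180:330,60:260]; cv2.imwrite('pics/s4c.png',cv2.resize(a,None,fx=3,fy=3))
"
```

```text
t 29.12 meas [ 518.9 -287.7   25.7] -6.72 cmd [ 518.4 -287.5   25.2] -6.72 F [ 0.1 -0.1 -1.6] w 55.8
[[0.0, 0.0, 0.0025, -0.0, 0.048]]
end [ 518.4 -287.5   22.7] -6.7
```

View pics/s4c.png

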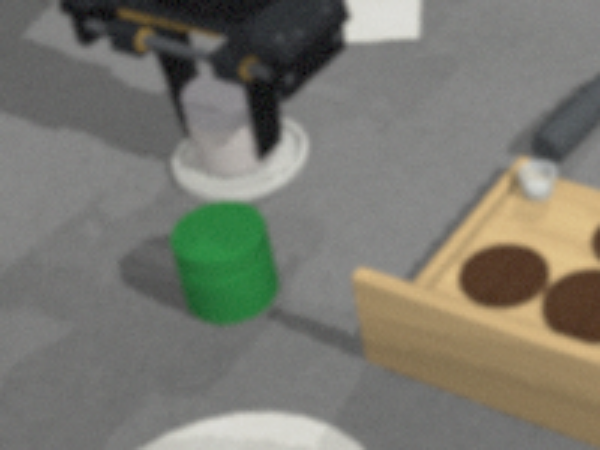

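Jar is hanging centred over the dish. Set down and release.

Request:
{"op": "send_rows", "data": {
  "deltas": [
    [0,0,0.0015,0,0.048],
    [0,0,0.001,0,0.048],
    [0,0,0,0,0.048],
    [0,0,0,0,0.048]
  ]
}}

```text
t: 29.68
position: [518.5, -287.6, 22.7]
eef_rot: [0.998, -0.059, 0.0, 0.0]
contact_force: [0.2, 0.9, -1.3]
grip_width: 0.584
```

Request:
{"op": "send_rows", "data": {
  "deltas": [
    [0,0,0,0,0.075],
    [0,0,0,0,0.075],
    [0,0,0,0,0.075],
    [0,0,0,0,0.075]
  ]
}}

```text
t: 30.18
position: [518.5, -287.6, 22.8]
eef_rot: [0.998, -0.059, 0.0, 0.0]
contact_force: [0.1, -0.1, -0.6]
grip_width: 0.787
```

```bash
python3 -c "
from plan import *
go([(518.4,-287.5,120,-6.72,.075,40),(500,-100,195,10,.07,52),(405,302,195,83.28,.06,48)])
"
```

```text
t 30.18 meas [ 518.5 -287.6   22.8] -6.73 cmd [ 518.4 -287.5   22.7] -6.72 F [ 0.1 -0.1 -0.6] w 74.8
[[0.0, 0.0, -0.0325, -0.0, 0.075], [0.0, 0.0, -0.0325, -0.0, 0.075], [0.0, 0.0, -0.0325, -0.0, 0.075], [-0.01, -0.046, -0.0185, -4.0, 0.07], [-0.007, -0.0465, -0.019, -4.5, 0.07]]
[[-0.003, -0.047, -0.0185, -4.0, 0.07], [0.0, -0.047, -0.019, -4.0, 0.07], [-0.003, -0.046, 0.0, -8.0, 0.06], [0.004, -0.0455, 0.0, -8.5, 0.06], [0.01, -0.045, 0.0, -8.0, 0.06]]
[[0.0165, -0.0425, 0.0, -8.0, 0.06], [0.0225, -0.0405, 0.0, -8.5, 0.06], [0.028, -0.0365, 0.0, -8.0, 0.06], [0.0325, -0.032, 0.0, -8.0, 0.06], [0.037, -0.0275, 0.0, -8.5, 0.06]]
[[0.0405, -0.0215, 0.0, -8.0, 0.06]]
end [404.88 302.07 195.2 ] 83.3
```

Request:
{"op": "send_rows", "data": {
  "deltas": [
    [0,0,-0.0325,0,0.075],
    [0,0,-0.0325,0,0.075],
    [0,0,-0.0325,0,0.075],
    [-0.01,-0.046,-0.0185,-4,0.07],
    [-0.007,-0.0465,-0.019,-4.5,0.07]
  ]
}}

```text
t: 30.8
position: [509.0, -193.2, 158.6]
eef_rot: [1.0, 0.016, 0.0, 0.0]
contact_force: [1.2, 1.3, 0.6]
grip_width: 0.74
```

Request:
{"op": "send_rows", "data": {
  "deltas": [
    [-0.003,-0.047,-0.0185,-4,0.07],
    [0,-0.047,-0.019,-4,0.07],
    [-0.003,-0.046,0,-8,0.06],
    [0.004,-0.0455,0,-8.5,0.06],
    [0.01,-0.045,0,-8,0.06]
  ]
}}

```text
t: 31.42
position: [467.7, 35.3, 195.4]
eef_rot: [0.955, 0.297, 0.0, 0.0]
contact_force: [-0.4, 1.0, -0.9]
grip_width: 0.633
```

Request:
{"op": "send_rows", "data": {
  "deltas": [
    [0.0165,-0.0425,0,-8,0.06],
    [0.0225,-0.0405,0,-8.5,0.06],
    [0.028,-0.0365,0,-8,0.06],
    [0.0325,-0.032,0,-8,0.06],
    [0.037,-0.0275,0,-8.5,0.06]
  ]
}}

```text
t: 32.05
position: [414.9, 258.9, 195.3]
eef_rot: [0.79, 0.613, 0.0, 0.0]
contact_force: [0.3, 0.1, 0.8]
grip_width: 0.632
```

Request:
{"op": "send_rows", "data": {
  "deltas": [
    [0.0405,-0.0215,0,-8,0.06],
    [0,0,0,0,0.06],
    [0,0,0,0,0.06],
    [0,0,0,0,0.06]
  ]
}}

```text
t: 32.55
position: [405.3, 301.1, 195.1]
eef_rot: [0.748, 0.664, -0.0, 0.0]
contact_force: [0.4, -0.4, -0.1]
grip_width: 0.635
```

```bash
python3 -c "
from plan import *
from h import *
go([(404.94,302.12,60.7,83.28,.06,35)])
p,d=snap('top','top4');Q=cloud('top',d)
q=Q[(abs(Q[...,0]-518)<60)&(abs(Q[...,1]+287)<60)]
for lo,hi in((50,62),(5.5,12)):
  k=q[(q[:,2]>lo)&(q[:,2]<hi)];print(len(k),((k.min(0)+k.max(0))/2).round(1),np.ptp(k,0).round(1))
snap('wrist','w4')
cv2.imwrite('pics/t4c.png',cv2.resize(p[120:260,200:450,::-1],None,fx=3,fy=3))
"
```

```text
t 32.55 meas [405.3 301.1 195.1] 83.16 cmd [404.9 302.1 195.2] 83.28 F [ 0.4 -0.4 -0.1] w 60.4
[[0.0, 0.0, 0.0335, -0.0, 0.06], [0.0, 0.0, 0.034, -0.0, 0.06], [0.0, 0.0, 0.0335, -0.0, 0.06], [0.0, 0.0, 0.0335, -0.0, 0.06]]
end [404.88 302.07  60.7 ] 83.3
481 [ 517.4 -286.9   55.9] [55.  53.  11.7]
252 [ 520.4 -281.8    8.7] [95.3 98.4  6.4]
```

View pics/t4c.png

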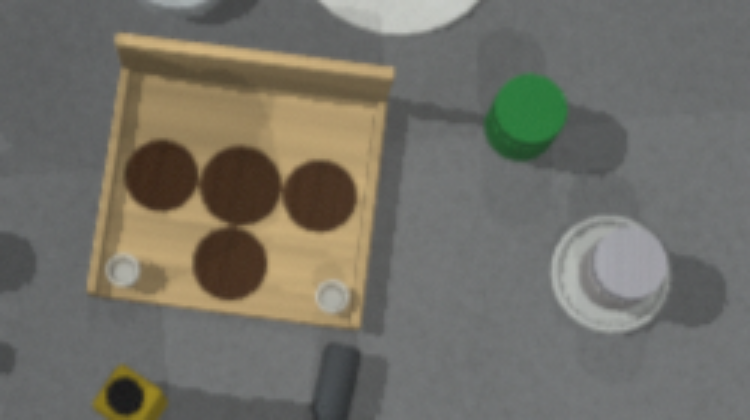

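The jar stands upright in the dish, with its top at (630,262) in the crop. The caddy is empty and its four marks are clear. Next, bring the nozzle bottle back.

Request:
{"op": "send_rows", "data": {
  "deltas": [
    [0,0,0.02,0,0.06],
    [0,0,0.035,0,0.06],
    [0,0,0.035,0,0.06],
    [0,0,0.025,0,0.06],
    [0,0,0.012,0,0.06]
  ]
}}

```text
t: 33.28
position: [403.4, 300.8, 65.1]
eef_rot: [0.748, 0.664, -0.002, -0.0]
contact_force: [-0.9, -0.3, 0.2]
grip_width: 0.635
```

Request:
{"op": "send_rows", "data": {
  "deltas": [
    [0,0,0.005,0,0.06],
    [0,0,0.0025,0,0.06],
    [0,0,0,0,0.06],
    [0,0,0,0,0.06],
    [0,0,0,0,0.034]
  ]
}}

```text
t: 33.9
position: [405.3, 302.3, 61.2]
eef_rot: [0.747, 0.664, 0.001, 0.0]
contact_force: [0.3, 0.0, 0.1]
grip_width: 0.574
```

Request:
{"op": "send_rows", "data": {
  "deltas": [
    [0,0,0,0,0.034],
    [0,0,0,0,0.034],
    [0,0,0,0,0.034],
    [0,0,0,0,0.034],
    [0,0,0,0,0.034]
  ]
}}

```text
t: 34.52
position: [405.0, 302.1, 60.8]
eef_rot: [0.747, 0.664, 0.0, 0.0]
contact_force: [-0.1, -1.0, 0.9]
grip_width: 0.413
```

```bash
python3 -c "
from plan import *
from h import *
P=w('top',np.load('pics/top4.npy'),[(254,178),(306,185),(277,208)]);print(P)
go([(405,302,195,83.28,.034,35),(585,-62.5,195,83.28,.034,45),(585,-62.5,65.7,83.28,.034,35)])
"
```

```text
[[600.3  57.9   8.5]
 [581.7 -62.8   9. ]
 [528.1   5.2   9.6]]
t 34.52 meas [405.  302.1  60.8] 83.28 cmd [404.9 302.1  60.7] 83.28 F [-0.1 -1.   0.9] w 39.3
[[-0.0, 0.0, -0.0335, -0.0, 0.034], [-0.0, 0.0, -0.0335, -0.0, 0.034], [-0.0, 0.0, -0.0335, -0.0, 0.034], [-0.0, 0.0, -0.034, -0.0, 0.034], [-0.034, 0.022, 0.0, -0.0, 0.034]]
[[-0.034, 0.0225, 0.0, -0.0, 0.034], [-0.0345, 0.022, 0.0, -0.0, 0.034], [-0.034, 0.022, 0.0, -0.0, 0.034], [-0.034, 0.0225, 0.0, -0.0, 0.034], [-0.034, 0.022, 0.0, -0.0, 0.034]]
[[-0.034, 0.022, 0.0, -0.0, 0.034], [-0.0345, 0.022, 0.0, -0.0, 0.034], [-0.034, 0.0225, 0.0, -0.0, 0.034], [-0.034, 0.022, 0.0, -0.0, 0.034], [0.0, 0.0, 0.0325, -0.0, 0.034]]
[[0.0, 0.0, 0.032, -0.0, 0.034], [0.0, 0.0, 0.0325, -0.0, 0.034], [0.0, 0.0, 0.0325, -0.0, 0.034]]
end [584.95 -62.51  65.7 ] 83.3
```

Request:
{"op": "send_rows", "data": {
  "deltas": [
    [0,0,-0.0135,0,0.034],
    [0,0,-0.0335,0,0.034],
    [0,0,-0.0335,0,0.034],
    [0,0,-0.034,0,0.034],
    [0,0,-0.02,0,0.034]
  ]
}}

```text
t: 35.15
position: [405.5, 302.4, 197.7]
eef_rot: [0.747, 0.664, 0.001, 0.0]
contact_force: [-0.3, -0.4, -1.3]
grip_width: 0.413
```

Request:
{"op": "send_rows", "data": {
  "deltas": [
    [-0.034,0.022,0,0,0.034],
    [-0.034,0.0225,0,0,0.034],
    [-0.0345,0.022,0,0,0.034],
    [-0.034,0.022,0,0,0.034],
    [-0.034,0.0225,0,0,0.034]
  ]
}}

```text
t: 35.78
position: [495.2, 118.5, 194.8]
eef_rot: [0.747, 0.664, -0.0, -0.0]
contact_force: [0.2, 1.0, -1.8]
grip_width: 0.415
```

Request:
{"op": "send_rows", "data": {
  "deltas": [
    [-0.034,0.022,0,0,0.034],
    [-0.034,0.022,0,0,0.034],
    [-0.0345,0.022,0,0,0.034],
    [-0.034,0.0225,0,0,0.034],
    [-0.034,0.022,0,0,0.034]
  ]
}}

```text
t: 36.4
position: [585.0, -63.7, 194.6]
eef_rot: [0.747, 0.664, -0.0, -0.001]
contact_force: [0.1, 0.9, -1.7]
grip_width: 0.413
```

Request:
{"op": "send_rows", "data": {
  "deltas": [
    [0,0,0,0,0.034],
    [0,0,0,0,0.034],
    [0,0,0,0,0.034],
    [0,0,0.02,0,0.034],
    [0,0,0.035,0,0.034]
  ]
}}

```text
t: 37.02
position: [585.7, -62.0, 140.2]
eef_rot: [0.747, 0.665, 0.001, 0.001]
contact_force: [0.8, -0.1, -1.9]
grip_width: 0.415
```

Request:
{"op": "send_rows", "data": {
  "deltas": [
    [0,0,0.032,0,0.034],
    [0,0,0.02,0,0.034],
    [0,0,0.011,0,0.034],
    [0,0,0.006,0,0.034],
    [0,0,0.004,0,0.034]
  ]
}}

```text
t: 37.65
position: [585.8, -62.7, 67.9]
eef_rot: [0.747, 0.664, 0.001, 0.001]
contact_force: [0.4, -0.0, -1.6]
grip_width: 0.415
```

Request:
{"op": "send_rows", "data": {
  "deltas": [
    [0,0,0.001,0,0.034],
    [0,0,0.0005,0,0.034],
    [0,0,0,0,0.034],
    [0,0,0,0,0.034],
    [0,0,0,0,0.034]
  ]
}}

```text
t: 38.28
position: [585.1, -62.6, 65.8]
eef_rot: [0.747, 0.664, 0.0, 0.0]
contact_force: [0.1, -0.4, -0.8]
grip_width: 0.414
```

Request:
{"op": "send_rows", "data": {
  "deltas": [
    [0,0,0,0,0.055],
    [0,0,0,0,0.055],
    [0,0,0,0,0.055],
    [0,0,0,0,0.055]
  ]
}}

```text
t: 38.78
position: [585.1, -62.5, 65.8]
eef_rot: [0.747, 0.664, 0.0, 0.0]
contact_force: [-0.3, -0.5, 0.0]
grip_width: 0.578
```

```bash
python3 -c "
from plan import *
go([(585,-62.5,190,83.28,.055,42),(485.03,298.22,185,83.28,.055,47),(485.03,298.22,52.7,83.28,.055,35)])
"
```

```text
t 38.77 meas [585.1 -62.5  65.8] 83.28 cmd [585.  -62.5  65.7] 83.28 F [-0.3 -0.5  0. ] w 55.0
[[0.0, 0.0, -0.0415, -0.0, 0.055], [0.0, 0.0, -0.0415, -0.0, 0.055], [0.0, 0.0, -0.0415, -0.0, 0.055], [0.0435, -0.0175, 0.0005, -0.0, 0.055], [0.043, -0.018, 0.001, -0.0, 0.055]]
[[0.0435, -0.0175, 0.0005, -0.0, 0.055], [0.0435, -0.0175, 0.0005, -0.0, 0.055], [0.043, -0.018, 0.001, -0.0, 0.055], [0.0435, -0.0175, 0.0005, -0.0, 0.055], [0.043, -0.018, 0.0005, -0.0, 0.055]]
[[0.0435, -0.0175, 0.0005, -0.0, 0.055], [0.0, 0.0, 0.033, -0.0, 0.055], [0.0, 0.0, 0.033, -0.0, 0.055], [0.0, 0.0, 0.0335, -0.0, 0.055], [0.0, 0.0, 0.033, -0.0, 0.055]]
end [484.97 298.17  52.7 ] 83.3
```

Request:
{"op": "send_rows", "data": {
  "deltas": [
    [0,0,-0.0415,0,0.055],
    [0,0,-0.0415,0,0.055],
    [0,0,-0.0415,0,0.055],
    [0.0435,-0.0175,0.0005,0,0.055],
    [0.043,-0.018,0.001,0,0.055]
  ]
}}

```text
t: 39.4
position: [560.2, 28.1, 189.8]
eef_rot: [0.748, 0.664, 0.001, 0.001]
contact_force: [-0.3, 0.9, 0.5]
grip_width: 0.572
```

Request:
{"op": "send_rows", "data": {
  "deltas": [
    [0.0435,-0.0175,0.0005,0,0.055],
    [0.0435,-0.0175,0.0005,0,0.055],
    [0.043,-0.018,0.001,0,0.055],
    [0.0435,-0.0175,0.0005,0,0.055],
    [0.043,-0.018,0.0005,0,0.055]
  ]
}}

```text
t: 40.02
position: [496.8, 254.3, 185.8]
eef_rot: [0.747, 0.664, 0.0, 0.0]
contact_force: [-0.2, -0.2, -0.5]
grip_width: 0.577
```

Request:
{"op": "send_rows", "data": {
  "deltas": [
    [0.0435,-0.0175,0.0005,0,0.055],
    [0,0,0,0,0.055],
    [0,0,0,0,0.055],
    [0,0,0,0,0.055],
    [0,0,0,0,0.055]
  ]
}}

```text
t: 40.65
position: [485.5, 297.2, 185.2]
eef_rot: [0.748, 0.664, 0.0, 0.0]
contact_force: [-1.2, 1.1, -0.7]
grip_width: 0.577
```

Request:
{"op": "send_rows", "data": {
  "deltas": [
    [0,0,0.02,0,0.055],
    [0,0,0.035,0,0.055],
    [0,0,0.035,0,0.055],
    [0,0,0.024,0,0.055],
    [0,0,0.011,0,0.055]
  ]
}}

```text
t: 41.28
position: [483.4, 297.0, 57.0]
eef_rot: [0.747, 0.664, -0.002, -0.001]
contact_force: [1.0, -0.5, -0.2]
grip_width: 0.577
```

Request:
{"op": "send_rows", "data": {
  "deltas": [
    [0,0,0.005,0,0.055],
    [0,0,0.0025,0,0.055],
    [0,0,0,0,0.055],
    [0,0,0,0,0.055],
    [0,0,0,0,0.032]
  ]
}}

```text
t: 41.9
position: [485.4, 298.3, 53.2]
eef_rot: [0.747, 0.664, 0.0, 0.0]
contact_force: [0.0, -0.0, -0.3]
grip_width: 0.52
```

Request:
{"op": "send_rows", "data": {
  "deltas": [
    [0,0,0,0,0.032],
    [0,0,0,0,0.032],
    [0,0,0,0,0.032],
    [0,0,0,0,0.032],
    [0,0,0,0,0.032]
  ]
}}

```text
t: 42.52
position: [485.2, 298.3, 52.9]
eef_rot: [0.747, 0.664, 0.0, 0.0]
contact_force: [0.6, 0.2, 2.8]
grip_width: 0.422
```

```bash
python3 -c "
from plan import *
go([(485,298.2,185,83.28,.032,35),(599.14,61.74,185,83.28,.032,45),(599.14,61.74,57.7,83.28,.032,35)])
"
```

```text
t 42.52 meas [485.2 298.3  52.9] 83.28 cmd [485.  298.2  52.7] 83.28 F [0.6 0.2 2.8] w 40.1
[[0.0, 0.0, -0.033, -0.0, 0.032], [0.0, 0.0, -0.033, -0.0, 0.032], [0.0, 0.0, -0.033, -0.0, 0.032], [0.0, 0.0, -0.0335, -0.0, 0.032], [-0.037, 0.0235, 0.0, -0.0, 0.032]]
[[-0.037, 0.0235, 0.0, -0.0, 0.032], [-0.0365, 0.0235, 0.0, -0.0, 0.032], [-0.037, 0.0235, 0.0, -0.0, 0.032], [-0.037, 0.0235, 0.0, -0.0, 0.032], [-0.037, 0.0235, 0.0, -0.0, 0.032]]
[[0.0, 0.0, 0.032, -0.0, 0.032], [0.0, 0.0, 0.032, -0.0, 0.032], [0.0, 0.0, 0.0315, -0.0, 0.032], [0.0, 0.0, 0.032, -0.0, 0.032]]
end [599.08  61.69  57.7 ] 83.3
```

Request:
{"op": "send_rows", "data": {
  "deltas": [
    [0,0,-0.013,0,0.032],
    [0,0,-0.033,0,0.032],
    [0,0,-0.033,0,0.032],
    [0,0,-0.0335,0,0.032],
    [0,0,-0.02,0,0.032]
  ]
}}

```text
t: 43.15
position: [485.5, 298.4, 187.5]
eef_rot: [0.747, 0.664, 0.001, 0.0]
contact_force: [0.3, -0.4, -2.1]
grip_width: 0.422
```

Request:
{"op": "send_rows", "data": {
  "deltas": [
    [-0.037,0.0235,0,0,0.032],
    [-0.037,0.0235,0,0,0.032],
    [-0.0365,0.0235,0,0,0.032],
    [-0.037,0.0235,0,0,0.032],
    [-0.037,0.0235,0,0,0.032]
  ]
}}

```text
t: 43.78
position: [580.1, 99.8, 184.6]
eef_rot: [0.747, 0.664, -0.001, -0.0]
contact_force: [-0.4, 0.6, -1.9]
grip_width: 0.42
```

Request:
{"op": "send_rows", "data": {
  "deltas": [
    [-0.037,0.0235,0,0,0.032],
    [0,0,0,0,0.032],
    [0,0,0,0,0.032],
    [0,0,0,0,0.032],
    [0,0,0.02,0,0.032]
  ]
}}

```text
t: 44.4
position: [600.3, 62.7, 166.6]
eef_rot: [0.747, 0.665, 0.002, 0.001]
contact_force: [0.2, 0.1, -1.2]
grip_width: 0.421
```

Request:
{"op": "send_rows", "data": {
  "deltas": [
    [0,0,0.035,0,0.032],
    [0,0,0.031,0,0.032],
    [0,0,0.019,0,0.032],
    [0,0,0.011,0,0.032],
    [0,0,0.006,0,0.032]
  ]
}}

```text
t: 45.02
position: [599.4, 61.8, 62.9]
eef_rot: [0.747, 0.665, 0.0, 0.0]
contact_force: [0.3, -0.4, -1.5]
grip_width: 0.419
```

Request:
{"op": "send_rows", "data": {
  "deltas": [
    [0,0,0.004,0,0.032],
    [0,0,0.001,0,0.032],
    [0,0,0.0005,0,0.032],
    [0,0,0,0,0.032],
    [0,0,0,0,0.032]
  ]
}}

```text
t: 45.65
position: [599.3, 61.7, 58.0]
eef_rot: [0.747, 0.664, 0.0, 0.0]
contact_force: [0.9, -0.3, -1.6]
grip_width: 0.423
```

Request:
{"op": "send_rows", "data": {
  "deltas": [
    [0,0,0,0,0.055],
    [0,0,0,0,0.055],
    [0,0,0,0,0.055],
    [0,0,0,0,0.055]
  ]
}}

```text
t: 46.15
position: [599.2, 61.7, 57.8]
eef_rot: [0.747, 0.664, 0.0, 0.0]
contact_force: [-0.8, -0.3, -0.6]
grip_width: 0.58
```

```bash
python3 -c "
from plan import *
go([(599.14,61.74,180,83.28,.055,42),(580,180,185,40,.07,45),(559.87,296.23,190,-6.72,.07,47),(559.87,296.23,59.7,-6.72,.07,35)])
"
```

```text
t 46.15 meas [599.2  61.7  57.8] 83.28 cmd [599.1  61.7  57.7] 83.28 F [-0.8 -0.3 -0.6] w 55.1
[[0.0, 0.0, -0.041, -0.0, 0.055], [0.0, 0.0, -0.0405, -0.0, 0.055], [0.0, 0.0, -0.041, -0.0, 0.055], [0.023, -0.0065, -0.001, 8.5, 0.07], [0.022, -0.01, -0.001, 9.0, 0.07]]
[[0.02, -0.013, -0.001, 8.5, 0.07], [0.0175, -0.016, -0.001, 8.5, 0.07], [0.0155, -0.0185, -0.001, 9.0, 0.07], [0.012, -0.0205, -0.001, 9.5, 0.07], [0.008, -0.022, -0.001, 9.0, 0.07]]
[[0.0045, -0.023, -0.001, 9.5, 0.07], [0.001, -0.024, -0.001, 9.0, 0.07], [-0.003, -0.023, -0.001, 9.5, 0.07], [0.0, -0.0, 0.0325, -0.0, 0.07], [0.0, -0.0, 0.033, -0.0, 0.07]]
[[0.0, -0.0, 0.0325, 0.0, 0.07], [0.0, -0.0, 0.0325, 0.0, 0.07]]
end [559.82 296.    59.7 ] -6.7
```

Request:
{"op": "send_rows", "data": {
  "deltas": [
    [0,0,-0.041,0,0.055],
    [0,0,-0.0405,0,0.055],
    [0,0,-0.041,0,0.055],
    [0.023,-0.0065,-0.001,8.5,0.07],
    [0.022,-0.01,-0.001,9,0.07]
  ]
}}

```text
t: 46.78
position: [591.9, 109.5, 183.3]
eef_rot: [0.841, 0.54, 0.001, 0.0]
contact_force: [-0.3, 0.5, -0.9]
grip_width: 0.715
```

Request:
{"op": "send_rows", "data": {
  "deltas": [
    [0.02,-0.013,-0.001,8.5,0.07],
    [0.0175,-0.016,-0.001,8.5,0.07],
    [0.0155,-0.0185,-0.001,9,0.07],
    [0.012,-0.0205,-0.001,9.5,0.07],
    [0.008,-0.022,-0.001,9,0.07]
  ]
}}

```text
t: 47.4
position: [571.9, 227.1, 187.2]
eef_rot: [0.983, 0.182, 0.0, 0.0]
contact_force: [0.2, 0.8, -0.1]
grip_width: 0.739
```

Request:
{"op": "send_rows", "data": {
  "deltas": [
    [0.0045,-0.023,-0.001,9.5,0.07],
    [0.001,-0.024,-0.001,9,0.07],
    [-0.003,-0.023,-0.001,9.5,0.07],
    [0,0,0,0,0.07],
    [0,0,0,0,0.07]
  ]
}}

```text
t: 48.02
position: [559.9, 295.4, 190.0]
eef_rot: [0.998, -0.058, -0.0, 0.0]
contact_force: [0.5, 0.2, 0.6]
grip_width: 0.737
```

Request:
{"op": "send_rows", "data": {
  "deltas": [
    [0,0,0,0,0.07],
    [0,0,0,0,0.07],
    [0,0,0.02,0,0.07],
    [0,0,0.035,0,0.07],
    [0,0,0.035,0,0.07]
  ]
}}

```text
t: 48.65
position: [559.4, 295.5, 97.8]
eef_rot: [0.998, -0.059, -0.0, 0.0]
contact_force: [-0.3, -0.1, -0.1]
grip_width: 0.739
```

Request:
{"op": "send_rows", "data": {
  "deltas": [
    [0,0,0.022,0,0.07],
    [0,0,0.011,0,0.07],
    [0,0,0.005,0,0.07],
    [0,0,0.0025,0,0.07],
    [0,0,0,0,0.07]
  ]
}}

```text
t: 49.28
position: [560.6, 296.3, 60.7]
eef_rot: [0.998, -0.059, 0.001, -0.0]
contact_force: [0.8, 0.5, 0.2]
grip_width: 0.735
```

Request:
{"op": "send_rows", "data": {
  "deltas": [
    [0,0,0,0,0.07],
    [0,0,0,0,0.07],
    [0,0,0,0,0.04],
    [0,0,0,0,0.04],
    [0,0,0,0,0.04]
  ]
}}

```text
t: 49.9
position: [559.9, 296.1, 59.7]
eef_rot: [0.998, -0.059, 0.0, -0.0]
contact_force: [-0.0, 0.6, 0.4]
grip_width: 0.495
```

Request:
{"op": "send_rows", "data": {
  "deltas": [
    [0,0,0,0,0.04],
    [0,0,0,0,0.04],
    [0,0,0,0,0.04]
  ]
}}

```text
t: 50.28
position: [559.9, 296.0, 59.7]
eef_rot: [0.998, -0.059, -0.0, -0.0]
contact_force: [-0.4, 0.5, -0.6]
grip_width: 0.498
```

```bash
python3 -c "
from plan import *
from h import *
Q=cloud('top',snap('top','top5')[1])
for f in('top0','top5'):
  Q=cloud('top',np.load(f'pics/{f}.npy'))
  for n,x,y,lo,hi in(('cap',599,62,105,116),('sqsh',599,62,82,94),('noz',585,-62.5,110,140),('nozsh',585,-62.5,88,104)):
    q=Q[(abs(Q[...,0]-x)<28)&(abs(Q[...,1]-y)<28)&(Q[...,2]>lo)&(Q[...,2]<hi)]; print(n,len(q),q.mean(0).round(1),((q.min(0)+q.max(0))/2).round(1))
go([(560,296,190,-6.72,.04,35),(528.73,6.39,190,-6.72,.04,45),(528.73,6.39,64.7,-6.72,.04,35)])
"
```

```text
cap 116 [598.3  61.9 109.7] [598.4  62.  110.5]
sqsh 165 [593.8  60.5  87.2] [599.6  62.7  88. ]
noz 47 [582.1 -61.9 120.2] [583.1 -62.6 121.4]
nozsh 189 [581.5 -62.1  98.3] [584.3 -62.4  96.2]
cap 113 [598.6  62.1 109.5] [599.7  62.2 110. ]
sqsh 164 [594.1  61.3  87.4] [599.7  62.7  88. ]
noz 50 [582.2 -61.9 120.3] [582.3 -62.7 120.9]
nozsh 199 [581.7 -61.9  98.8] [584.  -62.4  96. ]
t 50.33 meas [559.9 296.   59.7] -6.73 cmd [559.8 296.   59.7] -6.72 F [0.8 0.9 0.4] w 47.4
[[0.0, -0.0, -0.0325, -0.0, 0.04], [0.0, -0.0, -0.0325, -0.0, 0.04], [0.0, -0.0, -0.0325, 0.0, 0.04], [0.0, -0.0, -0.033, 0.0, 0.04], [0.0005, 0.0415, 0.0, -0.0, 0.04]]
[[0.0005, 0.0415, 0.0, -0.0, 0.04], [0.0005, 0.042, 0.0, -0.0, 0.04], [0.0, 0.0415, 0.0, 0.0, 0.04], [0.0005, 0.0415, 0.0, 0.0, 0.04], [0.0005, 0.0415, 0.0, 0.0, 0.04]]
[[0.0005, 0.042, 0.0, 0.0, 0.04], [0.0, -0.0, 0.0315, -0.0, 0.04], [0.0, -0.0, 0.031, -0.0, 0.04], [0.0, -0.0, 0.0315, 0.0, 0.04], [0.0, -0.0, 0.0315, 0.0, 0.04]]
end [528.69   6.15  64.7 ] -6.7
```

Square and nozzle bottles are back within 0.5 mm of the start depth measurements. Last is the canister.

Request:
{"op": "send_rows", "data": {
  "deltas": [
    [0,0,-0.0125,0,0.04],
    [0,0,-0.0325,0,0.04],
    [0,0,-0.0325,0,0.04],
    [0,0,-0.033,0,0.04],
    [0,0,-0.02,0,0.04]
  ]
}}

```text
t: 50.95
position: [560.5, 296.1, 192.8]
eef_rot: [0.998, -0.059, 0.001, -0.001]
contact_force: [1.1, 0.4, -2.3]
grip_width: 0.495
```

Request:
{"op": "send_rows", "data": {
  "deltas": [
    [0.0005,0.0415,0,0,0.04],
    [0.0005,0.0415,0,0,0.04],
    [0.0005,0.042,0,0,0.04],
    [0,0.0415,0,0,0.04],
    [0.0005,0.0415,0,0,0.04]
  ]
}}

```text
t: 51.58
position: [536.8, 87.8, 189.8]
eef_rot: [0.998, -0.059, -0.0, 0.0]
contact_force: [1.1, -0.5, -1.7]
grip_width: 0.495
```

Request:
{"op": "send_rows", "data": {
  "deltas": [
    [0.0005,0.0415,0,0,0.04],
    [0.0005,0.042,0,0,0.04],
    [0,0,0,0,0.04],
    [0,0,0,0,0.04],
    [0,0,0,0,0.04]
  ]
}}

```text
t: 52.2
position: [528.7, 7.0, 190.0]
eef_rot: [0.998, -0.058, -0.0, -0.0]
contact_force: [-0.1, 0.1, -2.6]
grip_width: 0.497
```

Request:
{"op": "send_rows", "data": {
  "deltas": [
    [0,0,0.02,0,0.04],
    [0,0,0.035,0,0.04],
    [0,0,0.03,0,0.04],
    [0,0,0.018,0,0.04],
    [0,0,0.011,0,0.04]
  ]
}}

```text
t: 52.82
position: [528.1, 6.5, 74.5]
eef_rot: [0.998, -0.058, -0.001, -0.0]
contact_force: [0.2, 0.2, -1.4]
grip_width: 0.496
```

Request:
{"op": "send_rows", "data": {
  "deltas": [
    [0,0,0.006,0,0.04],
    [0,0,0.004,0,0.04],
    [0,0,0.001,0,0.04],
    [0,0,0.0005,0,0.04],
    [0,0,0,0,0.04]
  ]
}}

```text
t: 53.45
position: [529.1, 6.1, 65.1]
eef_rot: [0.998, -0.059, 0.0, 0.0]
contact_force: [-0.5, 0.4, -1.7]
grip_width: 0.496
```

Request:
{"op": "send_rows", "data": {
  "deltas": [
    [0,0,0,0,0.04],
    [0,0,0,0,0.07],
    [0,0,0,0,0.07],
    [0,0,0,0,0.07],
    [0,0,0,0,0.07]
  ]
}}

```text
t: 54.08
position: [528.9, 6.1, 64.8]
eef_rot: [0.998, -0.059, 0.0, 0.0]
contact_force: [0.1, 1.0, -0.3]
grip_width: 0.73
```

Request:
{"op": "send_rows", "data": {
  "deltas": [
    [0,0,-0.02,0,0.07],
    [0,0,-0.035,0,0.07],
    [0,0,-0.035,0,0.07],
    [0,0,-0.035,0,0.07],
    [0,0,-0.02,0,0.07]
  ]
}}

```text
t: 54.7
position: [529.5, 6.1, 211.9]
eef_rot: [0.998, -0.059, 0.001, 0.0]
contact_force: [0.6, 0.4, -0.7]
grip_width: 0.735
```

Request:
{"op": "send_rows", "data": {
  "deltas": [
    [-0.05,0,0,0,0.07],
    [-0.05,0,0,0,0.07],
    [-0.03,0,0,0,0.07],
    [0,0,0,0,0.07],
    [0,0,0,0,0.07]
  ]
}}

```text
t: 55.32
position: [400.2, 21.3, 209.7]
eef_rot: [0.998, -0.059, 0.0, 0.0]
contact_force: [0.3, 1.2, -0.3]
grip_width: 0.736
```

```bash
python3 -c "
from h import *
p,d=snap('top','top6')
p,d=snap('scene','s6')
snap('wrist','w6')
for f in('top0','top6','scene0','s6'):
  Q=cloud('top' if f[0]=='t' else 'scene',np.load(f'pics/{f}.npy')); print(f)
  for n,x,y,r,lo,hi in(('can',528,6.5,30,102,118),('cap',599,62,28,105,116),('nozsh',585,-62.5,28,88,104),('jar',598,-1,32,54,68),('jar dish',518,-287,35,46,62),('pen',411,-69,60,20,40),('mat',480,298,60,20,140)):
    q=Q[(abs(Q[...,0]-x)<r)&(abs(Q[...,1]-y)<r)&(Q[...,2]>lo)&(Q[...,2]<hi)]; print(n,len(q),(q.mean(0).round(1),((q.min(0)+q.max(0))/2).round(1)) if len(q) else '')
print(bot.observe()['t'])
"
```

```text
top0
can 391 (array([526.7,   6.7, 111.6]), array([527.2,   6.7, 109.7]))
cap 116 (array([598.3,  61.9, 109.7]), array([598.4,  62. , 110.5]))
nozsh 189 (array([581.5, -62.1,  98.3]), array([584.3, -62.4,  96.2]))
jar 470 (array([596.6,  -1.4,  61.7]), array([598.1,  -1. ,  60.8]))
jar dish 0 
pen 487 (array([414.4, -66. ,  25.5]), array([408.2, -66.5,  26.1]))
mat 0 
top6
can 323 (array([531. ,   6.1, 111.7]), array([533.3,   6.7, 108.9]))
cap 113 (array([598.6,  62.2, 109.5]), array([599.2,  62.1, 110.6]))
nozsh 192 (array([582. , -62.1,  98.5]), array([583.7, -62.3,  96.4]))
jar 0 
jar dish 492 (array([ 516.7, -286.4,   56.7]), array([ 517.5, -287.2,   54.6]))
pen 35 (array([364.3, -56.7,  23.9]), array([364.6, -57.3,  24.5]))
mat 0 
scene0
can 407 (array([534.6,   8.7, 110.4]), array([530.4,   6.7, 108.1]))
cap 151 (array([601.9,  63. , 109.3]), array([600.2,  62.6, 108.7]))
nozsh 271 (array([594.7, -58.5,  97.3]), array([588.3, -62.4,  96.1]))
jar 609 (array([ 6.025e+02, -1.000e-01,  6.110e+01]), array([598.7,  -0.8,  59.1]))
jar dish 0 
pen 322 (array([423.2, -64.7,  25.2]), array([415.5, -66.1,  25.3]))
mat 0 
s6
can 407 (array([534.8,   8.2, 110.4]), array([530.2,   7.1, 108. ]))
cap 155 (array([602.3,  62.9, 109.3]), array([600.4,  62.4, 108.5]))
nozsh 268 (array([594.6, -58.4,  97.2]), array([586.9, -61.6,  96. ]))
jar 0 
jar dish 441 (array([ 523.4, -284. ,   55.3]), array([ 519.5, -287. ,   52.5]))
pen 313 (array([422.3, -64.3,  25.5]), array([416.4, -65.5,  25.4]))
mat 0 
55.475
```

View pics/s6.png

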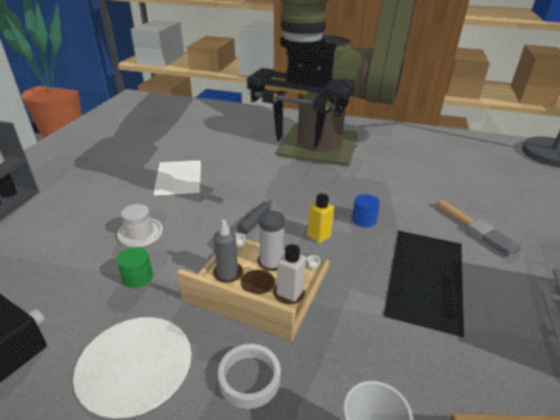

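The final scene shows the jar in the dish (138,222) and all three containers back upright in the caddy at (226,250), (272,240) and (291,275). The mat is empty and the pen has not moved. The scene-camera positions agree with the start to about 1.5 mm, and the top view of the canister is partly hidden by the gripper. Handing in.

```bash
python3 -c "
from bench import bot
print(bot.finish_job())"
```

```text
the job is handed in; nothing more can be done
None
```

The job is done and handed in after 55 s of the 144 s allowed. I moved the canister, square bottle and nozzle bottle to the mat, then set the jar in the dish. After that I put the nozzle bottle, square bottle and canister back in the caddy, in that order.

**Containers:** all three stand upright at their original heights. Comparing before and after from the scene camera, average positions changed by 0.5 mm or less. The cruder mid-point measure differs by up to about 1.5 mm for the nozzle bottle, but the top camera puts that bottle within about 0.6 mm.

**Jar:** it stands upright in the dish, about 1–2 mm from where I measured its centre.

**Everything else:** the mat is empty and the pen machine was not touched. Wrist force readings stayed under about 3 N.

**Check that disagreed:** the last top view had the canister and pen partly hidden by the gripper, so its figures for those two were off (canister about 5 mm). I relied on the unobstructed scene camera for both.

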